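# Lock the painted cats in the drying rack and set the fan

### The arm

A 6-joint arm with a two-finger parallel gripper is mounted at the origin on the work surface. World frame = base frame: x ahead of the robot, y to its left, z up, the work surface at z = 0. Lengths are in m, angles in rad, forces in N, time in s.
With the tool pointing down it reaches from about 0.35 to 0.975 m from the base axis. Payload 4.9 kg.
Tool frame: the origin (TCP) lies at the very end of the fingers, on their centre line; the grasp point (between the pads) lies 19 mm behind it; x points along the fingers, y is the direction in which the jaws open and shut, and the axes are right-handed (so a half turn about x gives the same grasp; the last joint's range is limited). The gripper opens to 85 mm and grips with 20 to 120 N. Pads are 22 mm wide; open, the fingers measure 114 mm over their backs; the gripper's body (76 mm by 85 mm) begins 54 mm behind the grasp point. The pads swing forward as they close: fully open they stand 13 mm farther back than shut.
Start: joints at [-1.229, 0.053, 1.613, -0, 1.476, -0.119], TCP at [0.278, -0.56, 0.204] pointing down, gripper open.
Joint ranges: [-3.01, 3.01], [-1.01, 2.22], [0.06, 2.58], [-1.02, 4.17], [0.09, 2.62], [-3.14, 3.14]. Speed limits (rad/s): [2.57, 2.57, 3.14, 3.14, 3.14, 3.14].

### API

Orientations are given as a rotation vector (axis times angle).
In Python, from station import ctrl, get_image, calibration, finish_job, search_frame, cut_out, mark_of gives the robot as it stands. The module is installed in compiled form; this text tells all that it offers.
- The arm moves only by the tool arm_command, never from a script. Its argument "plan" is a list that holds one entry, the list of rows, each a list of 7 numbers: the shift along the tool's x, y, z in m, then the turn, a rotation vector about the tool's x, y, z in degrees, then the finger opening in m, from 0 to 0.0854. A call has 1 to 20 rows; each row shifts and turns the pose as measured when the row begins, along the tool's axes as they then stand; what a row does not reach is not made up. A row lasts 1/12 s, in which the tool goes at most 41.7 mm and 7.16 degrees, less where a joint would pass 70% of its speed; a pose out of reach is approached as far as the arm can. A call with a gripper value outside its range is refused whole. The fingers move at their own pace and stop on an object; "squeeze" is the grip in N (left out, the last holds). Time passes only in rows, so rows that do not move let the fingers close. It gives the time, the measured TCP pose, the force and the opening at its end, in the units of the state.
- ctrl.get_obs(): the state, without advancing time (a new reading comes with each control period).
- get_image(name): name is "scene" or "top" or "wrist"; returns the picture (480x640x3 uint8, red, green, blue); there is no depth.
- calibration(name): a dict with "fx", "fy", "cx", "cy" (pixels), "cam_to_world" (4x4, takes a point from camera to world coordinates); the wrist camera has in their place "hand_eye" (4x4, takes a point from camera to tool coordinates, whose origin is the TCP and whose axes are the tool frame's). Camera axes: x right, y down, z forward; pixel columns grow to the right and rows downward; lengths in m; the calibration is good to about 2 mm. A picture is of the moment at which its call begins: read the wrist's pose just before it. calibration takes no time and is no camera call.
- finish_job(): hands the job in, once; it reports no verdict.
Trained networks look in the newest picture that a camera, given by its name, has taken for a name from the list of things; names that differ only in an ending like _2 or _b are one class to them, and where a whole thing is asked for, a point or a joint stands for the part that bears it (a point fixed in the world has none). Each returns a list of dicts, best first, with "conf" (0 to 1); they miss things now and then, are a little off and sometimes report something else, mostly with a low value. They report only what shows in the picture. A call takes as long as a camera call. They do not tell look-alikes from the thing itself.
- search_frame(camera, thing): "at" ([x, y, z] in m, in the coordinates of the camera as it stood for that picture, good to about 4 mm: the middle of the surface that is visible of it).
- cut_out(camera, thing): "mask" (480x640 bool, what is visible of it).
- mark_of(camera, thing): "at" ([x, y, z] in m, in the coordinates of the camera as it stood for that picture, good to about 4 mm: a listed point, or the origin of a listed thing).
The state is a dict: "t": time; "q": joint angles; "dq": joint speeds; "effort": joint torques, N m; "tool_pos": TCP position; "tool_rot": TCP orientation; "contact_force": force on the tool from outside, world axes, zero at the start; "wrist_torque": the same for the moment, N m; "opening": finger opening in m.
Only numpy, scipy, OpenCV 4.12 (cv2) and the standard library are available. Lean on these libraries where they do the work, as an engineer would, in place of code of your own. Each camera call takes 0.05 s, during which the arm holds its last target. There are 200 camera calls.

### The job

Get the painted cat figures that are there ready for drying: slide the blue latch comb of the rack open, bring each cat upright with its foot flange under the slotted plate and slide it fully home in a slot of its own, then slide the comb fully shut so that they are all locked in. Only after that push the black fan slider along its track until it lines up with the red marker. Leave the paint jar, the glue bottle and the brush where they are.

Things in the scene. Friction and masses are not known exactly. Their poses are not given: they have to be found in the camera images.
- rack: drying rack, fixed; place and yaw vary. x points from the slots' open mouths to their back, y along the row, z up; origin on the bench, mid-row, at the x of the seats. Base board 8 mm thick, x -100 to 85, y -150 to 185 mm. Slotted aluminium plate: underside 21, top 27 mm above the bench, x -30 (front edge) to 40 mm; before it the board is a bare apron. Slots are 28 mm wide, 78 mm apart, open to -x
- slot0 (a point): seat 0 (rack y = -117 mm): point on top of the base board, 8 mm above the bench, where a figure's origin lies when fully home: neck in the slot, flange in the 13 mm gap between board and plate. The slot ends square 12 mm behind this point and opens 30 mm in front of it. Axes as the rack's
- slot1 (a point): seat 1 (rack y = -39 mm): point on top of the base board, 8 mm above the bench, where a figure's origin lies when fully home: neck in the slot, flange in the 13 mm gap between board and plate. The slot ends square 12 mm behind this point and opens 30 mm in front of it. Axes as the rack's
- slot2 (a point): seat 2 (rack y = 39 mm): point on top of the base board, 8 mm above the bench, where a figure's origin lies when fully home: neck in the slot, flange in the 13 mm gap between board and plate. The slot ends square 12 mm behind this point and opens 30 mm in front of it. Axes as the rack's
- slot3 (a point): seat 3 (rack y = 117 mm): point on top of the base board, 8 mm above the bench, where a figure's origin lies when fully home: neck in the slot, flange in the 13 mm gap between board and plate. The slot ends square 12 mm behind this point and opens 30 mm in front of it. Axes as the rack's
- latch (a joint): position (m) of the blue comb that slides along the rack's y on the plate (28 to 34 mm above the bench): 0 = open, all slots free; 0.032 = fully shut, having moved to the rack's -y. 1.5 N of friction, stays where left, mostly shut at the start. Shut, its 4 hooks (rack x -25 to -15 mm) bar the slots in front of the seated necks; a neck that is not home jams it
- latch_grip (a point): grip point on the axis of the comb's upright dark wooden handle, 82 mm above the bench, 18 mm below the handle's top; handle 24 mm (rack x) x 14 mm (rack y), 34 to 100 mm above the bench, 62 mm behind the seats (+x), between the two middle slots. Moves with the comb; axes as the rack's
- fan_slider (a joint): position (m) of the black fan slider along its track: 0 at the -y end, 0.12 at the +y end of the track's own frame. About 1.5 N of friction, stays where left; starts near 0
- fan_slider_base: grey track of the fan slider, fixed, 40 mm (x) x 170 mm (y) x 14 mm high; place and yaw vary; origin: centre of its underside. The slider grip's centre lies at x = 0, y = joint - 60 mm
- fan_slider_top (a point): centre of the top of the slider grip, 54.5 mm above the bench; the grip is a block 28 mm (track x) x 20 mm (track y) x 40 mm high, from 14.5 mm above the bench; axes as the track's
- fan_marker: red marker, a thin upright tab 14 mm (x) x 5 mm (y) x 18 mm high beside the track on its -x side, 29 mm from the middle line, fixed, place along the track varies; origin under its centre, axes as the track's. The slider is set when its centre has the marker's y (along the track)
- cat0: cat figure (dark wood, red collar), round about its z, upright at the start, 0.2 kg, heavy foot; origin: centre of its underside. From below: steel foot flange 52 mm diameter x 8 mm; neck 22 mm diameter from 8 to 36 mm; body 36 mm diameter from 36 to 80 mm (grip here); round head, top at 105 mm (ears to 111). None (absent) in some runs
- cat1: cat figure (black, red collar), round about its z, upright at the start, 0.2 kg, heavy foot; origin: centre of its underside. From below: steel foot flange 52 mm diameter x 8 mm; neck 22 mm diameter from 8 to 36 mm; body 36 mm diameter from 36 to 80 mm (grip here); round head, top at 105 mm (ears to 111). None (absent) in some runs
- cat2: cat figure (light wood, red collar), round about its z, upright at the start, 0.2 kg, heavy foot; origin: centre of its underside. From below: steel foot flange 52 mm diameter x 8 mm; neck 22 mm diameter from 8 to 36 mm; body 36 mm diameter from 36 to 80 mm (grip here); round head, top at 105 mm (ears to 111). None (absent) in some runs
- cat3: cat figure (terracotta, white collar), round about its z, upright at the start, 0.2 kg, heavy foot; origin: centre of its underside. From below: steel foot flange 52 mm diameter x 8 mm; neck 22 mm diameter from 8 to 36 mm; body 36 mm diameter from 36 to 80 mm (grip here); round head, top at 105 mm (ears to 111). None (absent) in some runs
- paint_jar: white paint jar with black lid, 64 mm diameter, 80 mm high, origin under its centre; not to be moved
- glue_bottle: amber glue bottle with red cap, 56 mm diameter, 120 mm high, origin under its centre; not to be moved
- brush: brush lying on the bench well to the left, handle along its x axis; not to be moved
Mind the look-alikes: they are no part of the job. Of the things like the fan_slider_base, leave any that is purple; of the rest the smaller one is meant.

How it is judged:
By the outcome, as a careful person would: the job done as asked, in the order asked, and still so for the second after the job is handed in, with the robot touching nothing.
Of cat0, cat1, cat2, cat3 only 3 to 4 are there at a start; the rules pass over those that are not, and their reading is None.
At some moment in a run one of cat0, cat1, cat2, cat3 may be knocked a few centimetres aside while the robot is not near it.
Once in a run the grip may slacken for a moment while it holds something.
It also fails if it takes over 208 s, if anything falls off the work surface, if the arm or the gripper's body presses on something with over 40 N, if the wrist force passes 120 N, or if a joint passes its speed limit or range.

## Working session

There is one attempt and no reset: what is moved stays moved. The work goes in short steps, Python scripts to look and compute and a tool call to move; the robot and the scene stay as the last step left them, time stands still between calls to the robot, and variables do not carry over. Pictures are saved under pics/ and viewed, about 12 in all and at most 16, crops included, and the job is handed in when it is done.

Besides the shell and the picture viewer there is one more tool, called after ">>>" as name([rows], argument=value, ...), one row to a line, values as JSON. arm_command: Moves the arm, as the interface text tells. Its arguments: {"type":"object","properties":{"plan":{"type":"array","items":{"type":"array","items":{"type":"array","items":{"type":"number"}}}},"squeeze":{"type":"number"}},"required":["plan"]}

```bash
mkdir -p pics; cat > h.py <<'E'
import numpy as np, cv2
from scipy.spatial.transform import Rotation as R
from station import ctrl, get_image, calibration, finish_job, search_frame, cut_out, mark_of
def T():
    o=ctrl.get_obs(); M=np.eye(4); M[:3,:3]=R.from_rotvec(o["tool_rot"]).as_matrix(); M[:3,3]=o["tool_pos"]; return M
def cam(n):
    c=calibration(n); return c, (c["cam_to_world"] if n!="wrist" else T()@np.array(c["hand_eye"]))
def snap(n,f):
    im=get_image(n); cv2.imwrite("pics/"+f,im[:,:,::-1]); return im
def w(n,p):
    return (np.array(cam(n)[1])@np.r_[p,1])[:3]
def marks(n,things,fn=mark_of,k=3,mn=0.2):
    for t in things:
        print(n,t,[(np.round(w(n,d["at"])*1000).astype(int).tolist(),round(d["conf"],2)) for d in fn(n,t)[:k] if d["conf"]>mn])
def proj(n,P):
    c,M=cam(n); p=np.linalg.inv(M)@np.r_[P,1]; return c["fx"]*p[0]/p[2]+c["cx"], c["fy"]*p[1]/p[2]+c["cy"]
def pix(n,u,v,z):
    c,M=cam(n); d=M[:3,:3]@np.array([(u-c["cx"])/c["fx"],(v-c["cy"])/c["fy"],1]); o=M[:3,3]; return o+d*(z-o[2])/d[2]
def rel(target,yaw=None):
    "tool-frame shift to world target; jaw-axis yaw"
    M=T(); print("tool",np.round(M[:3,3]*1000,1),"jaw yaw",round(np.degrees(np.arctan2(M[1,1],M[0,1])),1),"x",np.round(M[:3,0],3)); 
    print("shift mm",np.round(M[:3,:3].T@(np.array(target)-M[:3,3])*1000,1))
E
python3 - <<'E'
from h import *
print(ctrl.get_obs())
snap("top","top0.png"); 
marks("top",["rack","slot0","slot1","slot2","slot3","latch_grip","fan_slider_base","fan_slider_top","fan_marker","cat0","cat1","cat2","cat3","paint_jar","glue_bottle","brush"])
snap("scene","scene0.png")
marks("scene",["rack","slot0","slot3","latch_grip","fan_slider_base","fan_slider_top","fan_marker","cat0","cat1","cat2","cat3"])
E
```

```text
{'t': 0.0, 'q': array([-1.22899639e+00,  5.33544389e-02,  1.61430898e+00, -2.10358245e-05,
        1.47601227e+00, -1.18950828e-01]), 'dq': array([-0.00091921, -0.00138418,  0.0011401 ,  0.00020967,  0.00069432,
        0.00014043]), 'effort': array([-2.36122207e-03, -3.93689311e+01, -3.70171666e+01, -2.30920614e-04,
        6.98844626e-03, -1.61411950e-06]), 'tool_pos': array([ 0.27767672, -0.55915757,  0.20225564]), 'tool_rot': array([ 1.96578998,  0.46320483, -1.96629974]), 'contact_force': array([ 0.29006656, -0.39207561,  0.49675489]), 'wrist_torque': array([-0.01046721,  0.03399056, -0.06584291]), 'opening': 0.08569586100711679}
top rack [([587, 177, -4], 0.72)]
top slot0 [([602, 61, 9], 0.84), ([591, 140, 5], 0.84), ([588, 216, 7], 0.62)]
top slot1 [([602, 61, 9], 0.84), ([591, 140, 5], 0.84), ([588, 216, 7], 0.62)]
top slot2 [([602, 61, 9], 0.84), ([591, 140, 5], 0.84), ([588, 216, 7], 0.62)]
top slot3 [([602, 61, 9], 0.84), ([591, 140, 5], 0.84), ([588, 216, 7], 0.62)]
top latch_grip [([652, 170, 79], 0.94)]
top fan_slider_base [([733, -221, -1], 0.89), ([591, -191, -2], 0.6
[... 798 characters left out ...]
 0.68), ([593, 145, 6], 0.65)]
scene latch_grip [([653, 177, 83], 0.89), ([424, -50, -7], 0.67)]
scene fan_slider_base [([589, -192, 0], 0.95), ([740, -215, 0], 0.87), ([270, -259, -4], 0.63)]
scene fan_slider_top [([588, -247, 55], 0.79), ([733, -274, 49], 0.68), ([275, -340, 65], 0.63)]
scene fan_marker [([562, -181, -2], 0.55), ([651, 178, 82], 0.37)]
scene cat0 [([453, -273, -3], 0.95), ([472, -155, -3], 0.79), ([425, -49, -2], 0.79)]
scene cat1 [([453, -273, -3], 0.95), ([472, -155, -3], 0.79), ([425, -49, -2], 0.79)]
scene cat2 [([453, -273, -3], 0.95), ([472, -155, -3], 0.79), ([425, -49, -2], 0.79)]
scene cat3 [([453, -273, -3], 0.95), ([472, -155, -3], 0.79), ([425, -49, -2], 0.79)]
```

View pics/top0.png

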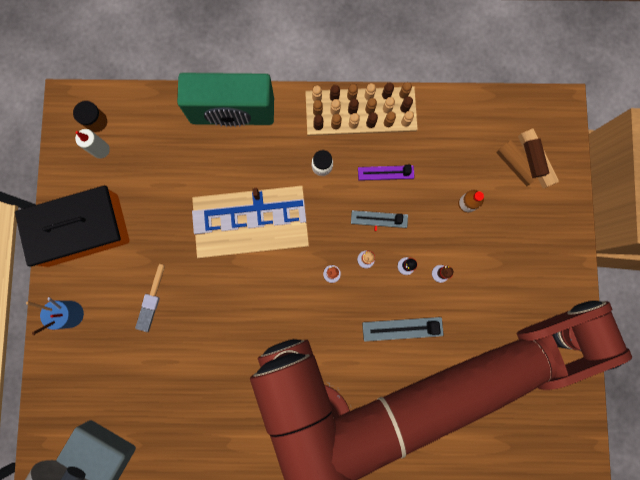

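View pics/scene0.png

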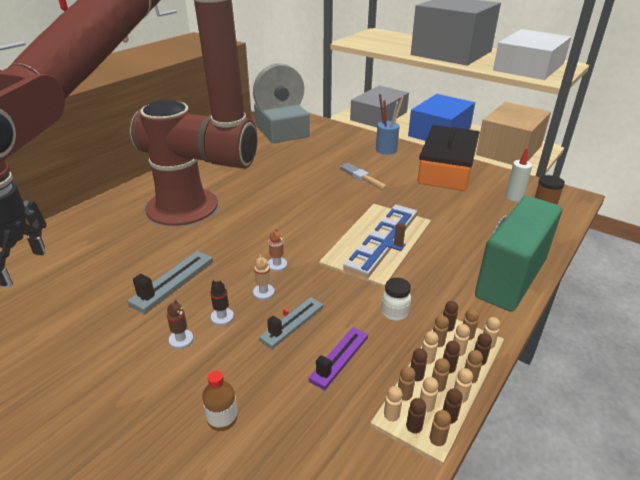

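Four cats are present: terracotta, light, black and dark, at top (332,273), (367,258), (407,265) and (443,273). The rack is at (250,222). The target track is the smaller grey one at (380,219), with its red marker at (375,229). The larger grey and purple tracks are look-alikes.

```bash
python3 - <<'E'
from h import *
P=np.array([[601.5,60.5],[592,142],[586.5,218],[575,296]]); y=np.array([-117,-39,39,117])
d=(P*y[:,None]).sum(0); print("yaw",np.degrees(np.arctan2(-d[0],d[1])),P.mean(0))
M=T(); print(np.round(M,3)); rel([0.60,0.17,0.25])
E
```

```text
yaw 6.199514912988987 [588.75  179.125]
[[-0.     0.445 -0.896  0.278]
 [ 0.    -0.896 -0.445 -0.56 ]
 [-1.    -0.     0.     0.203]
 [ 0.     0.     0.     1.   ]]
tool [ 277.9 -559.8  203.5] jaw yaw -63.6 x [-0.  0. -1.]
shift mm [ -46.5 -510.5 -613. ]
```

>>> arm_command([
  [[-0.01, 0, 0, 6.73, 0, 0, 0.06], [-0.02, 0, 0, 6.73, 0, 0, 0.06], [-0.02, 0, 0, 6.73, 0, 0, 0.06], [0, -0.035, -0.02, 0, 0, 0, 0.06], [0, -0.035, -0.02, 0, 0, 0, 0.06], [0, -0.035, -0.02, 0, 0, 0, 0.06], [0, -0.035, -0.02, 0, 0, 0, 0.06], [0, -0.035, -0.02, 0, 0, 0, 0.06], [0, -0.035, -0.02, 0, 0, 0, 0.06], [0, -0.035, -0.02, 0, 0, 0, 0.06], [0, -0.035, -0.02, 0, 0, 0, 0.06], [0, -0.035, -0.02, 0, 0, 0, 0.06], [0, -0.035, -0.02, 0, 0, 0, 0.06], [0, -0.035, -0.02, 0, 0, 0, 0.06], [0, -0.035, -0.02, 0, 0, 0, 0.06], [0, -0.035, -0.02, 0, 0, 0, 0.06], [0, -0.035, -0.02, 0, 0, 0, 0.06], [0, -0.035, -0.02, 0, 0, 0, 0.06], [0, -0.035, -0.02, 0, 0, 0, 0.06], [0, -0.035, -0.02, 0, 0, 0, 0.06]],
])

```text
t: 3.12
tool_pos: [0.5714, 0.078, 0.2583]
tool_rot: [2.192, 0.077, -2.17]
contact_force: [1.0, -0.9, 0.4]
opening: 0.0598
```

```bash
python3 - <<'E'
from h import *
snap("wrist","w1.png"); rel([0.652,0.172,0.2])
marks("wrist",["rack","slot0","latch_grip"],k=4)
snap("top","top1.png"); marks("top",["rack","slot0","latch_grip"],k=4)
E
```

```text
tool [573.1  84.2 257.8] jaw yaw -85.4 x [ 0.011  0.001 -1.   ]
shift mm [ 58.8 -81.2 -85.1]
wrist rack [([586, 185, -3], 0.72), ([593, -190, 0], 0.69), ([564, -178, 0], 0.66)]
wrist slot0 [([608, 67, 10], 0.85), ([596, 140, 2], 0.81), ([581, 222, 6], 0.76), ([575, 296, 10], 0.59)]
wrist latch_grip [([651, 174, 82], 0.62)]
top rack [([588, 176, -6], 0.81)]
top slot0 [([587, 215, 9], 0.97), ([600, 61, 8], 0.95), ([594, 136, 3], 0.83), ([580, 298, 8], 0.64)]
top latch_grip [([584, 219, 9], 0.67)]
```

View pics/w1.png

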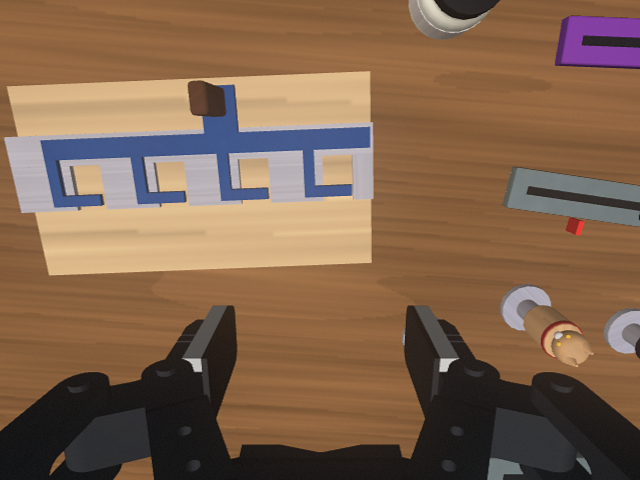

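>>> arm_command([
  [[0.01, -0.027, -0.028, -1.8, 0, 0, 0.06], [0.01, -0.027, -0.028, 0, 0, 0, 0.06], [0.01, -0.027, -0.028, 0, 0, 0, 0.06], [0.01, 0, 0, 0, 0, 0, 0.06], [0, 0, 0, 0, 0, 0, 0.06]],
])

```text
t: 3.93
tool_pos: [0.6506, 0.1574, 0.2188]
tool_rot: [2.186, 0.093, -2.157]
contact_force: [-0.5, -0.9, 0.2]
opening: 0.0601
```

```bash
python3 - <<'E'
from h import *
get_image("wrist"); rel([0.6515,0.173,0.064])
marks("wrist",["slot0","latch_grip"],k=4)
m=cut_out("wrist","latch_grip"); print(m[0]["conf"] if m else 0)
E
```

```text
tool [650.7 157.3 219.7] jaw yaw -84.8 x [ 0.015 -0.005 -1.   ]
shift mm [155.6 -16.6  -0. ]
wrist slot0 [([599, 139, 6], 0.96), ([586, 221, 10], 0.93), ([577, 295, 12], 0.6), ([610, 65, 17], 0.55)]
wrist latch_grip [([653, 176, 85], 0.87)]
0.71
```

>>> arm_command([
  [[0, -0.018, 0.0, -1.2, -0.85, -0.3, 0.06], [0.03, 0, 0, 0, 0, 0, 0.06], [0.035, 0, 0, 0, 0, 0, 0.06], [0.035, 0, 0, 0, 0, 0, 0.06], [0.035, 0, 0, 0, 0, 0, 0.06], [0.02, 0, 0, 0, 0, 0, 0.06], [0, 0, 0, 0, 0, 0, 0.06]],
])

```text
t: 4.72
tool_pos: [0.6568, 0.1765, 0.0803]
tool_rot: [2.197, 0.125, -2.136]
contact_force: [-1.5, 0.6, -0.7]
opening: 0.0603
```

```bash
python3 - <<'E'
from h import *
snap("wrist","w2.png"); rel([0.652,0.1745,0.064])
marks("wrist",["latch_grip"],k=4)
E
```

```text
tool [657.7 176.7  82.3] jaw yaw -83.7 x [ 0.03   0.006 -1.   ]
shift mm [18.1  1.6  6.5]
wrist latch_grip [([655, 177, 88], 0.63)]
```

View pics/w2.png

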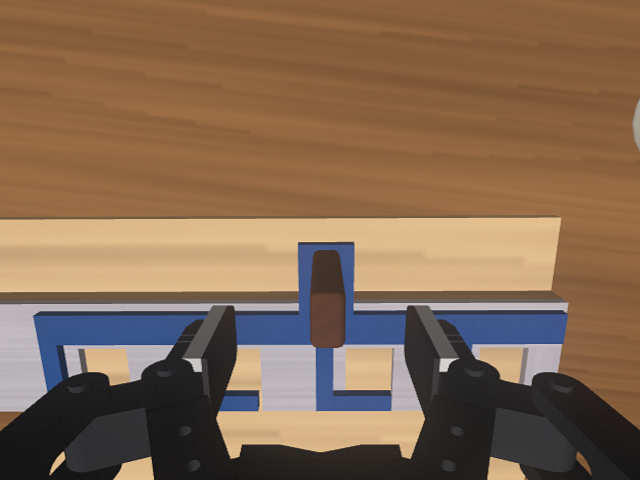

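>>> arm_command([
  [[0, 0, 0.005, 0, -1.7, 0.35, 0.06], [0.009, 0, 0, 0, 0, 0, 0.06], [0.009, 0, 0, 0, 0, 0, 0.06], [0, 0, 0, 0, 0, 0, 0.06]],
])

```text
t: 5.15
tool_pos: [0.6609, 0.1776, 0.0774]
tool_rot: [2.188, 0.119, -2.14]
contact_force: [-0.0, 0.0, -0.4]
opening: 0.0601
```

```bash
python3 - <<'E'
from h import *
rel([0.652,0.1755,0.064])
E
```

```text
tool [660.9 177.6  77.4] jaw yaw -83.7 x [ 0.022  0.001 -1.   ]
shift mm [13.2  1.1  9.4]
```

>>> arm_command([
  [[0.0132, 0.001, 0.0094, 0, -1.3, 0, 0.06]],
])

```text
t: 5.23
tool_pos: [0.6553, 0.1762, 0.0684]
tool_rot: [2.172, 0.119, -2.156]
contact_force: [0.5, 0.3, 1.1]
opening: 0.0603
```

```bash
python3 - <<'E'
from h import *
for i in range(3):
    rel([0.652,0.1755,0.064]); get_image("top")
E
```

```text
tool [655.3 176.2  68.4] jaw yaw -83.7 x [ 0.008 -0.001 -1.   ]
shift mm [4.4 0.3 3.4]
tool [650.8 175.3  62.8] jaw yaw -83.7 x [-0.003 -0.002 -1.   ]
shift mm [-1.3 -0.1 -1.2]
tool [650.1 175.2  61.8] jaw yaw -83.7 x [-0.005 -0.003 -1.   ]
shift mm [-2.2 -0.1 -1.9]
```

>>> arm_command([
  [[0, 0, 0, 0, 0, 0, 0.0], [0, 0, 0, 0, 0, 0, 0.0], [0, 0, 0, 0, 0, 0, 0.0], [0, 0, 0, 0, 0, 0, 0.0], [0, 0, 0, 0, 0, 0, 0.0], [0, 0, 0, 0, 0, 0, 0.0]],
], squeeze=60)

```text
t: 5.88
tool_pos: [0.6501, 0.1749, 0.0619]
tool_rot: [2.158, 0.117, -2.168]
contact_force: [-1.1, -0.3, -1.1]
opening: 0.0122
```

```bash
python3 - <<'E'
from h import *
rel([0.652,0.1755,0.064]); print(ctrl.get_obs()["opening"],ctrl.get_obs()["contact_force"])
E
```

```text
tool [650.1 174.9  61.9] jaw yaw -83.7 x [-0.005 -0.003 -1.   ]
shift mm [-2.1 -0.3 -2. ]
0.012220086142390858 [-1.13176879 -0.29870103 -1.07277632]
```

>>> arm_command([
  [[0, -0.007, 0, 0, 0, 0, 0.0], [0, -0.007, 0, 0, 0, 0, 0.0], [0, -0.007, 0, 0, 0, 0, 0.0], [0, -0.007, 0, 0, 0, 0, 0.0]],
])

```text
t: 6.22
tool_pos: [0.6469, 0.2024, 0.0619]
tool_rot: [2.156, 0.112, -2.168]
contact_force: [1.5, -15.1, -0.2]
opening: 0.0118
```

>>> arm_command([
  [[0, -0.005, 0, 0, 0, 0, 0.0], [0, -0.005, 0, 0, 0, 0, 0.0]],
])

```text
t: 6.38
tool_pos: [0.6469, 0.2016, 0.0619]
tool_rot: [2.142, 0.085, -2.155]
contact_force: [-1.2, -20.6, 3.0]
opening: 0.0122
```

>>> arm_command([
  [[0, -0.005, 0, 0, 0, 0, 0.0], [0, -0.005, 0, 0, 0, 0, 0.0]],
])

```text
t: 6.55
tool_pos: [0.6469, 0.2009, 0.062]
tool_rot: [2.13, 0.059, -2.147]
contact_force: [-1.0, -18.9, 1.9]
opening: 0.0123
```

>>> arm_command([
  [[0, 0.002, 0, 0, 0, 0, 0.06], [0, 0, 0, 0, 0, 0, 0.06], [0, 0, 0, 0, 0, 0, 0.06], [0, 0, 0, 0, 0, 0, 0.06], [-0.04, 0, 0, 0, 0, 0, 0.06], [-0.04, 0, 0, 0, 0, 0, 0.06], [-0.04, 0, 0.02, 0, 0, 0, 0.06], [-0.04, 0.01, 0.04, 0, 0, 0, 0.06], [-0.02, 0.01, 0.04, 0, 0, 0, 0.06], [0, 0.01, 0.04, 0, 0, 0, 0.06]],
])

```text
t: 7.38
tool_pos: [0.5261, 0.175, 0.2332]
tool_rot: [2.127, 0.071, -2.151]
contact_force: [0.1, -0.5, 1.6]
opening: 0.0601
```

```bash
python3 - <<'E'
from h import *
get_image("top"); get_image("top"); snap("wrist","w3.png"); rel([0.56,0.17,0.25]); marks("wrist",["slot0","latch_grip"],k=4)
marks("wrist",["cat0"],k=4)
snap("top","t3.png"); marks("top",["slot0","latch_grip","cat0"],k=4)
get_image("scene");marks("scene",["slot0","latch_grip","cat0"],k=4)
E
```

```text
tool [522.6 174.1 228.2] jaw yaw -83.4 x [-0.016 -0.051 -0.999]
shift mm [-22.1   9.4 -36.2]
wrist slot0 [([599, 140, 4], 0.96), ([590, 223, 6], 0.9), ([613, 68, 9], 0.82), ([581, 296, 4], 0.77)]
wrist latch_grip [([652, 204, 80], 0.77)]
wrist cat0 [([427, -44, -7], 0.88), ([470, -150, 1], 0.85), ([654, 204, 80], 0.41)]
top slot0 [([601, 62, 11], 0.92), ([579, 298, 9], 0.86), ([585, 215, 9], 0.82), ([596, 138, 8], 0.75)]
top latch_grip []
top cat0 [([426, -51, -1], 0.65), ([426, -378, -1], 0.63), ([468, -157, 0], 0.62), ([448, -276, -3], 0.53)]
scene slot0 [([577, 299, 4], 0.85), ([563, -180, -3], 0.74), ([603, 61, 3], 0.65), ([594, 146, 8], 0.59)]
scene latch_grip [([651, 207, 81], 0.87)]
scene cat0 [([454, -277, -4], 0.96), ([426, -52, -6], 0.79), ([475, -155, -2], 0.76), ([429, -373, -1], 0.67)]
```

View pics/w3.png

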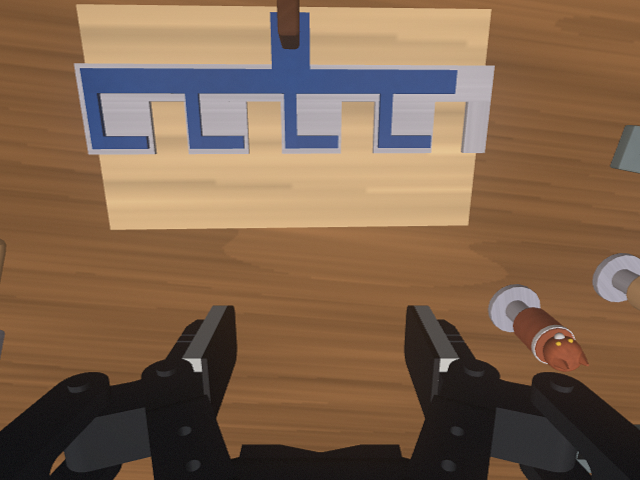

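```bash
cat >> h.py <<'E'
def slots(im_name,pts,zz=0.027):
    return np.array([pix("wrist",u,v,zz)[:2]*1000 for u,v in pts])
E
python3 - <<'E'
from h import *
im=cv2.imread("pics/w3.png")
for r in (140,148):
    print(r,[ (c,im[r,c].tolist()) for c in range(425,475,3)])
for u0,u1 in ((432,466),(340,377),(246,283),(154,189)):
    a=pix("wrist",u0,153,.027)*1000;b=pix("wrist",u1,153,.027)*1000; print(np.round(a[:2],1),np.round(b[:2],1),np.round((a+b)[:2]/2,1))
E
```

```text
140 [(425, [137, 90, 72]), (428, [137, 89, 71]), (431, [158, 148, 151]), (434, [132, 173, 208]), (437, [132, 173, 207]), (440, [132, 174, 208]), (443, [132, 174, 208]), (446, [133, 174, 209]), (449, [131, 173, 207]), (452, [130, 172, 205]), (455, [130, 172, 206]), (458, [131, 172, 206]), (461, [128, 163, 193]), (464, [152, 150, 159]), (467, [175, 170, 177]), (470, [177, 172, 180]), (473, [179, 174, 182])]
148 [(425, [179, 178, 186]), (428, [178, 175, 184]), (431, [170, 181, 202]), (434, [144, 192, 225]), (437, [144, 191, 226]), (440, [144, 192, 225]), (443, [144, 191, 225]), (446, [144, 192, 225]), (449, [143, 190, 225]), (452, [144, 191, 225]), (455, [144, 193, 225]), (458, [144, 192, 225]), (461, [121, 131, 145]), (464, [182, 179, 185]), (467, [173, 168, 176]), (470, [178, 174, 182]), (473, [177, 173, 181])]
[575.2  73.8] [578.4  44.2] [576.8  59. ]
[566.6 152.4] [570.1 121. ] [568.3 136.7]
[558.  231.1] [561.4 200.4] [559.7 215.8]
[549.8 306.6] [552.9 278.1] [551.3 292.3]
```

>>> arm_command([
  [[0, 0.03, 0.017, 0, 0.9, -2.9, 0.06], [0.01, 0.031, 0.0175, 0, 0, 0, 0.06], [0.01, 0.031, 0.0175, 0, 0, 0, 0.06], [0.01, 0.031, 0.0175, 0, 0, 0, 0.06], [0.01, 0.031, 0.0175, 0, 0, 0, 0.06], [0.01, 0.031, 0.0175, 0, 0, 0, 0.06], [0.005, 0.029, 0.017, 0, 0, 0, 0.06]],
])

```text
t: 8.67
tool_pos: [0.4293, -0.0547, 0.1721]
tool_rot: [2.152, 0.142, -2.162]
contact_force: [-0.0, -0.7, 0.6]
opening: 0.06
```

```bash
cat >> h.py <<'E'
def look(target,things=("cat0",),k=4,fn="top"):
    "settle, detect with wrist and report"
    get_image("top"); get_image("top")
    marks("top",things,k=k)
    get_image("wrist"); rel(target); marks("wrist",things,k=k)
    o=ctrl.get_obs(); print("open",round(o["opening"],4),"F",np.round(o["contact_force"],1),"t",o["t"]); M=T()
    # corrections to get the tool upright with jaws along -rack y
    Y=np.array([.1087,-.994,0]);X=np.array([0,0,-1.]);G=np.c_[X,Y,np.cross(X,Y)]
    print("turn deg",np.round(np.degrees(R.from_matrix(M[:3,:3].T@G).as_rotvec()),1))
E
python3 - <<'E'
from h import *
look([.425,-.051,.15])
E
```

```text
top cat0 [([426, -377, -1], 0.68), ([449, -275, 0], 0.67), ([424, -50, -1], 0.65), ([645, -461, -2], 0.64)]
tool [430.6 -54.  173.5] jaw yaw -82.8 x [-0.003  0.004 -1.   ]
shift mm [23.5 -3.6  5.1]
wrist cat0 [([469, -150, 3], 0.98), ([424, -47, -8], 0.94), ([450, -273, 1], 0.64)]
open 0.06 F [-0.1  0.9  0.4] t 8.9167
turn deg [1.1 0.1 0.2]
```

>>> arm_command([
  [[0.015, -0.0045, 0.005, 1.0, 0, 0, 0.06], [0.038, 0, 0, 0, 0, 0, 0.06], [0.038, 0, 0, 0, 0, 0, 0.06], [0.03, 0, 0, 0, 0, 0, 0.06], [0.005, 0, 0, 0, 0, 0, 0.06]],
])

```text
t: 9.33
tool_pos: [0.4345, -0.045, 0.0522]
tool_rot: [2.175, 0.129, -2.144]
contact_force: [-1.0, 0.2, -0.8]
opening: 0.0601
```

```bash
python3 - <<'E'
from h import *
look([.425,-.050,.046])
snap("wrist","w4.png")
E
```

```text
top cat0 [([425, -374, 3], 0.8), ([466, -158, 1], 0.7), ([451, -276, -2], 0.56), ([423, -49, -1], 0.46)]
tool [439.1 -47.1  59.1] jaw yaw -83.2 x [ 0.025 -0.003 -1.   ]
shift mm [12.8  1.1 14.7]
wrist cat0 [([467, -153, 3], 0.73), ([422, -47, -5], 0.65)]
open 0.0602 F [0.5 0.  0.6] t 9.5833
turn deg [ 0.5 -1.5 -0.4]
```

View pics/w4.png

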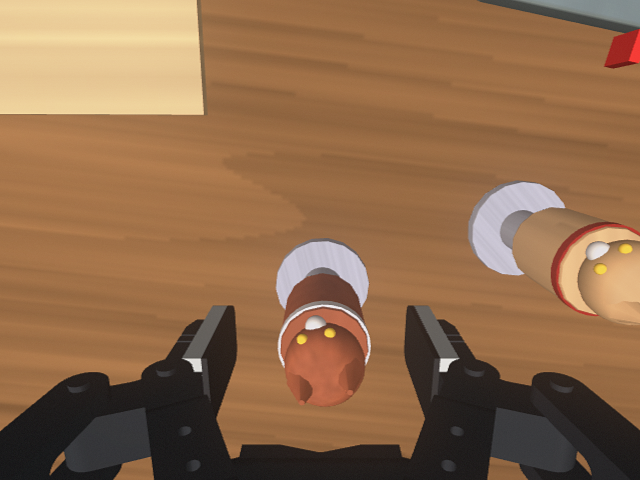

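>>> arm_command([
  [[0.013, 0.001, 0.0145, 0.5, -1.5, -0.4, 0.06]],
])

```text
t: 9.72
tool_pos: [0.4295, -0.0512, 0.0507]
tool_rot: [2.172, 0.117, -2.155]
contact_force: [-0.3, -0.4, -0.4]
opening: 0.0601
```

```bash
python3 - <<'E'
from h import *
get_image("top");get_image("top");rel([.425,-.050,.046])
E
```

```text
tool [424.3 -50.5  45.7] jaw yaw -83.8 x [-0.002  0.001 -1.   ]
shift mm [-0.3 -0.4 -0.7]
```

>>> arm_command([
  [[0, 0, 0, 0, 0, 0, 0.0], [0, 0, 0, 0, 0, 0, 0.0], [0, 0, 0, 0, 0, 0, 0.0], [0, 0, 0, 0, 0, 0, 0.0], [0, 0, 0, 0, 0, 0, 0.0]],
], squeeze=60)

```text
t: 10.23
tool_pos: [0.4241, -0.0511, 0.0461]
tool_rot: [2.165, 0.116, -2.169]
contact_force: [-0.4, 1.3, -0.8]
opening: 0.0324
```

```bash
python3 - <<'E'
from h import *
c=np.array([.592,.1793]);ey=np.array([-.1087,.994]);ex=np.array([.994,.1087])
look(np.r_[c+.117*ey-.070*ex,.15])
E
```

```text
top cat0 [([423, -376, -1], 0.72), ([447, -275, -1], 0.69), ([605, 60, 8], 0.49), ([468, -156, 0], 0.4)]
tool [424.1 -51.1  46.1] jaw yaw -83.9 x [-0.002  0.001 -1.   ]
shift mm [-103.8 -328.1 -121.1]
wrist cat0 [([468, -150, 2], 0.94), ([424, -49, -7], 0.85)]
open 0.0325 F [-0.8 -0.3 -0.3] t 10.4833
turn deg [-0.1  0.1  0. ]
```

>>> arm_command([
  [[-0.025, 0, 0, 0, 0, 0, 0.0], [-0.03, -0.01, -0.004, 0, 0, 0, 0.0], [-0.015, -0.03, -0.012, 0, 0, 0, 0.0], [0, -0.036, -0.0135, 0, 0, 0, 0.0], [0, -0.036, -0.0135, 0, 0, 0, 0.0], [0, -0.036, -0.0135, 0, 0, 0, 0.0], [0, -0.036, -0.0135, 0, 0, 0, 0.0], [0, -0.036, -0.0135, 0, 0, 0, 0.0], [0, -0.036, -0.0135, 0, 0, 0, 0.0], [0, -0.036, -0.0135, 0, 0, 0, 0.0], [0, -0.024, -0.009, 0, 0, 0, 0.0]],
])

```text
t: 11.4
tool_pos: [0.5113, 0.2869, 0.116]
tool_rot: [2.167, 0.105, -2.178]
contact_force: [-0.0, 0.9, -1.9]
opening: 0.0323
```

```bash
cat >> h.py <<'E'
C=np.array([.592,.1793]);EY=np.array([-.1087,.994]);EX=np.array([.994,.1087])
def tgt(i,x,z): return np.r_[C+(-.117+.078*i)*EY+x*EX,z]
def go(i,x,z,things=("cat0",)):
    look(tgt(i,x,z),things)
    p=T()[:2,3]-C; print("rack mm",np.round([p@EX*1000,p@EY*1000],1))
E
python3 - <<'E'
from h import *
go(3,-.066,.056)
snap("wrist","w5.png")
E
```

```text
top cat0 [([516, 290, 71], 0.6), ([425, -377, 3], 0.51)]
tool [510.7 284.  115.6] jaw yaw -84.5 x [-0.006 -0.001 -1.   ]
shift mm [59.5 -4.2 -3.8]
wrist cat0 [([510, 287, 63], 0.68)]
open 0.0324 F [ 0.2  0.3 -1.6] t 11.65
turn deg [-0.8  0.4 -0. ]
rack mm [-69.5 112.2]
```

View pics/w5.png

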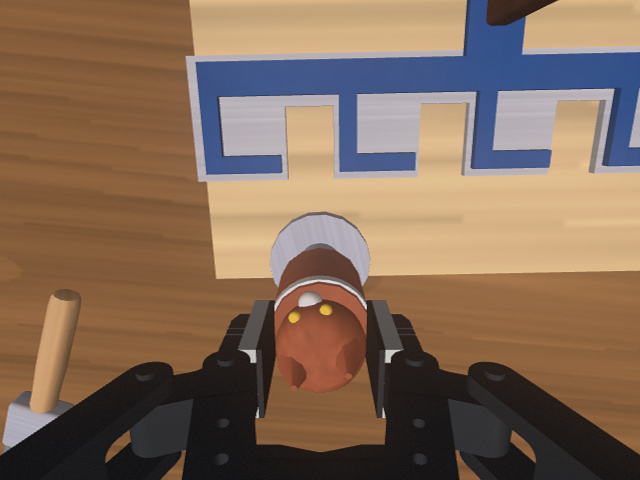

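>>> arm_command([
  [[0.025, -0.004, -0.003, -0.8, 0.4, 0, 0.0], [0.025, 0, 0, 0, 0, 0, 0.0]],
])

```text
t: 11.87
tool_pos: [0.5183, 0.2868, 0.0719]
tool_rot: [2.184, 0.118, -2.154]
contact_force: [0.2, -0.4, -1.8]
opening: 0.0323
```

```bash
python3 - <<'E'
from h import *
go(3,-.066,.056)
for u,v in ((286,178),(336,178)): print(np.round(pix("wrist",u,v,.027)*1000,1))
snap("wrist","w6.png")
im=cv2.imread("pics/w6.png"); g=im[:,:,0].astype(int)
print(g[np.clip(200,0,479),0:640:8])
E
```

```text
top cat0 [([450, -276, -2], 0.71), ([424, -377, -1], 0.64), ([592, -191, -2], 0.59), ([469, -157, 0], 0.49)]
tool [517.  286.2  71.2] jaw yaw -84.0 x [ 0.01   0.002 -1.   ]
shift mm [15.2 -2.5  3.2]
wrist cat0 [([517, 290, 22], 0.9), ([598, 139, 9], 0.7)]
open 0.0324 F [-0.2 -0.  -2. ] t 12.1167
turn deg [-0.2 -0.7  0.1]
rack mm [-62.  114.9]
[559.7 309.5  27. ]
[562.3 284.5  27. ]
[ 61  62  62  63  64  62  63  64  62  62  61  59  61  59  61  58  56  58
  58  58  62  66  67 183 149 135 136 134 133 132 146 148 147 158 160 163
 142 137 137 139 139 137 139 184 182 182 181 181 181 180 181 181 181 184
 182 179 141 139 141 140 140 140 159 176 177 177 175 177 177 177 177 179
 178 178 180 141 140 142 140 140]
```

View pics/w6.png

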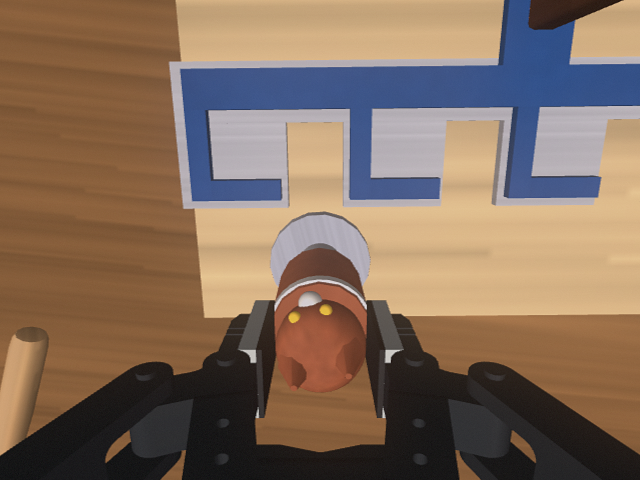

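```bash
python3 - <<'E'
from h import *
def rk(p): q=p[:2]-C; return np.round([q@EX*1000,q@EY*1000],1)
for u,v in ((288,206),(344,206),(288,122),(343,122)): print(rk(pix("wrist",u,v,.027)))
print("flange", rk(pix("wrist",271,258,.033)),rk(pix("wrist",369,258,.033)), rk(pix("wrist",320,211,.033)))
E
```

```text
[-31.8 132.7]
[-31.9 103.9]
[  9.8 131.7]
[  9.6 104.8]
flange [-58.  141.7] [-58.1  91. ] [-33.3 116.2]
```

>>> arm_command([
  [[0.002, -0.002, 0.008, -0.2, -0.7, 0, 0.0], [0.014, 0, 0.002, 0, 0, 0, 0.0]],
])

```text
t: 12.33
tool_pos: [0.5122, 0.2894, 0.063]
tool_rot: [2.181, 0.124, -2.157]
contact_force: [0.6, 0.3, -1.6]
opening: 0.0324
```

```bash
sed -i 's/^C=np.array(\[.592,.1793\])/C=np.array([.590,.180])/' h.py; python3 - <<'E'
from h import *
go(3,-.066,.056)
E
```

```text
top cat0 [([448, -278, -1], 0.76), ([423, -379, 2], 0.75), ([468, -156, 1], 0.6), ([649, 201, 77], 0.6)]
tool [509.3 288.   58.5] jaw yaw -83.8 x [ 0.003  0.003 -1.   ]
shift mm [ 2.5 -0.9 -2.4]
wrist cat0 [([510, 291, 8], 0.62)]
open 0.0325 F [ 0.6  0.2 -0.9] t 12.5833
turn deg [-0.1 -0.2  0.2]
rack mm [-68.  116.2]
```

>>> arm_command([
  [[0.0025, -0.0007, 0, -0.1, -0.2, 0.2, 0.0]],
])

```text
t: 12.67
tool_pos: [0.5102, 0.289, 0.0571]
tool_rot: [2.167, 0.119, -2.163]
contact_force: [-0.3, 1.0, -0.9]
opening: 0.0325
```

```bash
python3 - <<'E'
from h import *
go(3,0,.056)
E
```

```text
top cat0 [([451, -273, 0], 0.77), ([469, -157, -2], 0.77), ([426, -376, -2], 0.54)]
tool [509.7 288.9  56.3] jaw yaw -83.7 x [ 0.001 -0.    -1.   ]
shift mm [  0.4   0.  -68. ]
wrist cat0 [([509, 292, 4], 0.59)]
open 0.0325 F [-0.6  0.1 -0.9] t 12.9167
turn deg [ 0. -0. -0.]
rack mm [-67.9 117. ]
```

Now slide in.

>>> arm_command([
  [[0, 0, -0.01, 0, 0, 0, 0.0], [0, 0, -0.012, 0, 0, 0, 0.0], [0, 0, -0.01, 0, 0, 0, 0.0]],
])

```text
t: 13.17
tool_pos: [0.5422, 0.2927, 0.0564]
tool_rot: [2.165, 0.12, -2.164]
contact_force: [-0.3, 0.6, -1.8]
opening: 0.0323
```

```bash
python3 - <<'E'
from h import *
go(3,0,.056)
E
```

```text
top cat0 [([449, -274, 0], 0.81), ([425, -376, 4], 0.78), ([469, -160, -3], 0.71), ([548, 291, 10], 0.6)]
tool [541.3 292.5  56.1] jaw yaw -83.7 x [-0.001 -0.001 -1.   ]
shift mm [  0.1   0.2 -36.2]
wrist cat0 [([541, 295, 4], 0.58)]
open 0.0327 F [ 0.  -0.2 -2. ] t 13.4167
turn deg [ 0.1  0.1 -0. ]
rack mm [-36.7 117.1]
```

>>> arm_command([
  [[0, 0, -0.01, 0, 0, 0, 0.0], [0, 0, -0.012, 0, 0, 0, 0.0], [0, 0, -0.009, 0, 0, 0, 0.0]],
])

```text
t: 13.67
tool_pos: [0.5706, 0.296, 0.0552]
tool_rot: [2.159, 0.12, -2.167]
contact_force: [0.4, 0.4, -1.2]
opening: 0.0323
```

>>> arm_command([
  [[0, 0, -0.005, 0, 0, 0, 0.0], [0, 0, -0.004, 0, 0, 0, 0.0]],
])

```text
t: 13.83
tool_pos: [0.5809, 0.2971, 0.0553]
tool_rot: [2.159, 0.12, -2.168]
contact_force: [-7.4, -0.8, 5.6]
opening: 0.0332
```

```bash
python3 - <<'E'
from h import *
go(3,0,.056)
E
```

```text
top cat0 [([425, -376, 0], 0.76), ([452, -274, -2], 0.5), ([649, 200, 79], 0.44)]
tool [580.4 297.1  55.4] jaw yaw -83.6 x [-0.004 -0.002 -1.   ]
shift mm [-0.6  0.4  3.2]
wrist cat0 [([574, 301, 1], 0.84), ([595, 139, 5], 0.32)]
open 0.0319 F [-2.9 -0.1  1.7] t 14.0833
turn deg [ 0.2  0.2 -0.1]
rack mm [  3.2 117.4]
```

>>> arm_command([
  [[0, 0, 0, 0, 0, 0, 0.056], [0, 0, 0, 0, 0, 0, 0.056], [0, 0, 0, 0, 0, 0, 0.056], [0, 0, 0, 0, 0, 0, 0.056], [-0.025, 0, 0, 0, 0, 0, 0.056], [-0.04, 0, 0, 0, 0, 0, 0.056], [-0.04, 0, 0, 0, 0, 0, 0.056], [-0.01, 0.01, 0.02, 0, 0, 0, 0.056], [0, 0.01, 0.03, 0, 0, 0, 0.056]],
])

```text
t: 14.83
tool_pos: [0.5348, 0.2719, 0.1733]
tool_rot: [2.163, 0.12, -2.162]
contact_force: [-0.1, -0.9, 0.2]
opening: 0.0559
```

```bash
python3 - <<'E'
from h import *
look([.4685,-.156,.15])
p=[d for d in mark_of("wrist","cat3")]; print([np.round(((w("wrist",d["at"])[:2]-C)@np.c_[EX,EY])*1000) for d in p])
snap("wrist","w7.png")
E
```

```text
top cat0 [([467, -156, 3], 0.75), ([426, -377, -2], 0.71), ([450, -277, 3], 0.68)]
tool [532.1 271.4 169.5] jaw yaw -83.5 x [-0.005 -0.003 -1.   ]
shift mm [ 21.2 417.5 111.2]
wrist cat0 [([576, 302, 0], 0.79)]
open 0.0559 F [-0.5  0.3 -1. ] t 15.0833
turn deg [ 0.2  0.4 -0.2]
[array([ -1., 123.])]
```

View pics/w7.png

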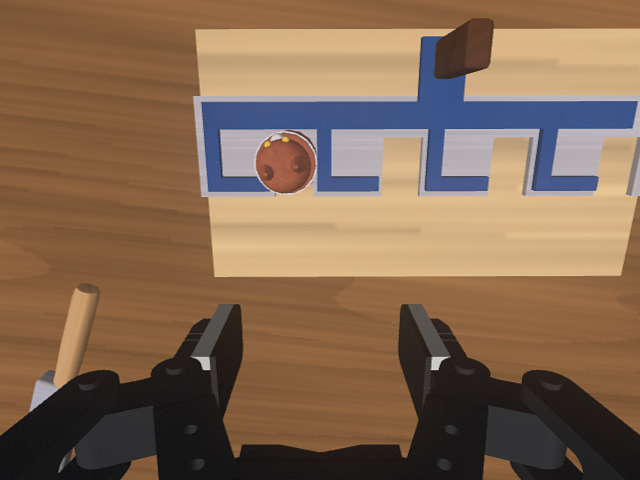

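>>> arm_command([
  [[0, 0.02, 0.005, 0, 0, 0, 0.06], [0, 0.036, 0.0095, 0, 0, 0, 0.06], [0, 0.036, 0.0095, 0, 0, 0, 0.06], [0, 0.036, 0.0095, 0, 0, 0, 0.06], [0, 0.036, 0.0095, 0, 0, 0, 0.06], [0, 0.036, 0.0095, 0, 0, 0, 0.06], [0, 0.036, 0.0095, 0, 0, 0, 0.06], [0, 0.036, 0.0095, 0, 0, 0, 0.06], [0, 0.036, 0.0095, 0, 0, 0, 0.06], [0, 0.036, 0.0095, 0, 0, 0, 0.06], [0.005, 0.036, 0.0095, 0, 0, 0, 0.06], [0.005, 0.028, 0.008, 0, 0, 0, 0.06]],
])

```text
t: 16.18
tool_pos: [0.4782, -0.1585, 0.1557]
tool_rot: [2.143, 0.133, -2.166]
contact_force: [0.3, 0.1, 0.6]
opening: 0.06
```

```bash
python3 - <<'E'
from h import *
look([.4685,-.156,.046])
E
```

```text
top cat0 [([424, -376, -3], 0.73), ([592, -193, -2], 0.71), ([469, -156, 0], 0.55), ([576, 299, 7], 0.45)]
tool [ 478.2 -156.4  155.3] jaw yaw -82.8 x [-0.012 -0.002 -1.   ]
shift mm [109.4  -1.6   8.3]
wrist cat0 [([447, -273, 2], 0.91), ([428, -380, -3], 0.78), ([589, -244, 57], 0.59), ([468, -150, 0], 0.55)]
open 0.0601 F [ 0.6 -0.1 -0. ] t 16.4333
turn deg [ 1.   0.7 -0. ]
```

>>> arm_command([
  [[0.015, -0.0015, 0.009, 1.0, 0.3, 0, 0.06], [0.025, 0, 0.001, 0, -0.3, 0, 0.06], [0.025, 0, 0.001, 0, -0.3, 0, 0.06], [0.025, 0, 0.001, 0, -0.3, 0, 0.06], [0.015, 0, 0.001, 0, -0.3, 0, 0.06]],
])

```text
t: 16.85
tool_pos: [0.4719, -0.1525, 0.0542]
tool_rot: [2.141, 0.12, -2.171]
contact_force: [-0.9, 1.0, -0.8]
opening: 0.0601
```

```bash
python3 - <<'E'
from h import *
look([.4685,-.155,.046])
E
```

```text
top cat0 [([426, -375, -1], 0.69), ([447, -276, -2], 0.63), ([469, -159, 0], 0.58), ([576, 298, 8], 0.58)]
tool [ 473.1 -153.6   56.9] jaw yaw -83.2 x [-0.011 -0.01  -1.   ]
shift mm [11.   0.7  4.6]
wrist cat0 [([447, -278, 5], 0.84), ([469, -154, 6], 0.75)]
open 0.0598 F [ 0.4 -0.8 -0.3] t 17.1
turn deg [ 0.5  0.6 -0.6]
```

>>> arm_command([
  [[0.011, 0.0015, 0.0045, 0.5, 0.6, -0.6, 0.06]],
])

```text
t: 17.18
tool_pos: [0.4731, -0.157, 0.0507]
tool_rot: [2.171, 0.117, -2.155]
contact_force: [0.6, -0.4, 0.3]
opening: 0.0599
```

```bash
python3 - <<'E'
from h import *
get_image("top");get_image("top");rel([.4685,-.156,.046])
E
```

```text
tool [ 468.9 -156.4   46.7] jaw yaw -83.8 x [ 0.     0.001 -1.   ]
shift mm [ 0.7 -0.5  0.3]
```

>>> arm_command([
  [[0, 0, 0, 0, 0, 0, 0.0], [0, 0, 0, 0, 0, 0, 0.0], [0, 0, 0, 0, 0, 0, 0.0], [0, 0, 0, 0, 0, 0, 0.0], [0, 0, 0, 0, 0, 0, 0.0]],
], squeeze=60)

```text
t: 17.7
tool_pos: [0.4691, -0.1572, 0.0481]
tool_rot: [2.169, 0.116, -2.164]
contact_force: [-1.5, -0.3, -1.1]
opening: 0.0321
```

```bash
python3 - <<'E'
from h import *
go(2,-.068,.056)
E
```

```text
top cat0 [([423, -377, 1], 0.8), ([575, 296, 6], 0.75), ([471, -157, -2], 0.54), ([451, -271, -1], 0.48)]
tool [ 469.1 -157.2   48. ] jaw yaw -83.9 x [ 0.002  0.    -1.   ]
shift mm [  -7.8 -361.2  -88.3]
wrist cat0 [([468, -150, 3], 0.73), ([562, -181, 2], 0.71), ([449, -271, 1], 0.62)]
open 0.0323 F [ 0.2 -0.7 -1.3] t 17.95
turn deg [-0.1 -0.1  0. ]
rack mm [-156.9 -322. ]
```

>>> arm_command([
  [[-0.025, 0, 0, 0, 0, 0, 0.0], [-0.03, -0.01, -0.002, 0, 0, 0, 0.0], [-0.015, -0.03, -0.007, 0, 0, 0, 0.0], [0, -0.036, -0.0085, 0, 0, 0, 0.0], [0, -0.036, -0.0085, 0, 0, 0, 0.0], [0, -0.036, -0.0085, 0, 0, 0, 0.0], [0, -0.036, -0.0085, 0, 0, 0, 0.0], [0, -0.036, -0.0085, 0, 0, 0, 0.0], [0, -0.036, -0.0085, 0, 0, 0, 0.0], [0, -0.036, -0.0085, 0, 0, 0, 0.0], [0, -0.036, -0.0085, 0, 0, 0, 0.0], [0, -0.027, -0.006, 0, 0, 0, 0.0]],
])

```text
t: 18.95
tool_pos: [0.5156, 0.2164, 0.1214]
tool_rot: [2.177, 0.105, -2.17]
contact_force: [0.6, -0.5, -2.2]
opening: 0.0318
```

```bash
python3 - <<'E'
from h import *
go(2,-.070,.058)
E
```

```text
top cat0 [([427, -379, 1], 0.76), ([514, 223, 75], 0.56), ([449, -275, -3], 0.48)]
tool [515.4 214.  121.1] jaw yaw -84.5 x [ 0.002  0.    -1.   ]
shift mm [63.1  2.9 -0.4]
wrist cat0 [([574, 296, 3], 0.83), ([515, 216, 76], 0.74)]
open 0.0323 F [ 0.2 -0.4 -1.9] t 19.2
turn deg [-0.9 -0.1 -0. ]
rack mm [-70.5  41.1]
```

>>> arm_command([
  [[0.015, 0.002, 0, -0.9, 0, 0, 0.0], [0.022, 0.001, 0.001, 0, -0.3, 0, 0.0], [0.016, 0, 0.001, 0, -0.3, 0, 0.0]],
])

```text
t: 19.45
tool_pos: [0.5178, 0.2074, 0.0718]
tool_rot: [2.169, 0.116, -2.165]
contact_force: [-0.4, 0.2, -2.3]
opening: 0.0321
```

```bash
python3 - <<'E'
from h import *
go(2,-.070,.058)
E
```

```text
top cat0 [([423, -376, 2], 0.86), ([451, -273, 0], 0.76), ([516, 206, 22], 0.47)]
tool [517.9 208.   72.8] jaw yaw -83.9 x [ 0.001  0.001 -1.   ]
shift mm [14.8 -3.3  1.4]
wrist cat0 [([515, 215, 27], 0.79), ([577, 300, 9], 0.62)]
open 0.0322 F [ 0.   0.7 -1.2] t 19.7
turn deg [-0.1 -0.2  0.1]
rack mm [-67.9  36. ]
```

>>> arm_command([
  [[0.0145, -0.003, 0.0015, 0, -0.2, 0, 0.0]],
])

```text
t: 19.78
tool_pos: [0.5206, 0.2116, 0.0636]
tool_rot: [2.177, 0.118, -2.159]
contact_force: [1.3, 0.2, -0.3]
opening: 0.0324
```

```bash
python3 - <<'E'
from h import *
go(2,0,.058)
snap("wrist","w8.png")
E
```

```text
top cat0 [([449, -275, 1], 0.75), ([427, -377, 0], 0.71), ([520, 210, 14], 0.52)]
tool [516.4 211.2  58.8] jaw yaw -83.9 x [-0.001  0.001 -1.   ]
shift mm [  0.8  -0.1 -69.7]
wrist cat0 [([514, 217, 14], 0.93), ([574, 301, -1], 0.7)]
open 0.0322 F [-0.1  0.3 -1.2] t 20.0333
turn deg [-0.1  0.   0.1]
rack mm [-69.4  39.1]
```

View pics/w8.png

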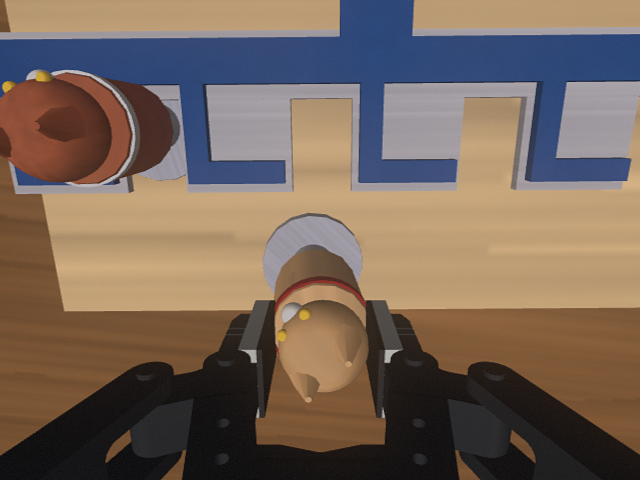

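```bash
python3 - <<'E'
from h import *
def rk(p): q=p[:2]-C; return np.round([q@EX*1000,q@EY*1000],1)
for u,v in ((292,190),(352,188)): print(rk(pix("wrist",u,v,.027)))
print("flange", rk(pix("wrist",263,260,.019)),rk(pix("wrist",363,260,.019)), rk(pix("wrist",314,213,.019)))
E
```

```text
[-29.7  53.5]
[-28.8  24.9]
flange [-67.5  69.9] [-67.5  17.9] [-42.6  43.2]
```

>>> arm_command([
  [[0.001, 0.002, 0, 0, 0, 3, 0.0]],
])

```text
t: 20.17
tool_pos: [0.5179, 0.2084, 0.0591]
tool_rot: [2.147, 0.057, -2.138]
contact_force: [0.6, -0.7, -0.8]
opening: 0.0321
```

```bash
python3 - <<'E'
from h import *
go(2,0,.058)
snap("wrist","w9.png")
im=cv2.imread("pics/w9.png"); cv2.imwrite("pics/w9c.png",im[150:340,200:440])
hsv=cv2.cvtColor(im,cv2.COLOR_BGR2HSV)
for r in (188,255,262): print(r,[(c,int(hsv[r,c,0]),int(hsv[r,c,1])) for c in range(250,380,4)])
E
```

```text
top cat0 [([423, -377, -1], 0.74), ([450, -274, -3], 0.62)]
tool [517.3 209.9  58.7] jaw yaw -83.8 x [ 0.006 -0.05  -0.999]
shift mm [  0.7  -1.5 -69. ]
wrist cat0 [([576, 300, 4], 0.86), ([517, 214, 11], 0.82)]
open 0.032 F [ 0.2  0.1 -1.1] t 20.4167
turn deg [-0.1 -0.  -2.9]
rack mm [-69.   37.4]
188 [(250, 160, 10), (254, 155, 10), (258, 162, 8), (262, 165, 10), (266, 163, 11), (270, 163, 11), (274, 167, 11), (278, 165, 9), (282, 160, 9), (286, 17, 98), (290, 16, 95), (294, 17, 95), (298, 17, 95), (302, 16, 96), (306, 17, 94), (310, 17, 94), (314, 16, 96), (318, 17, 94), (322, 17, 95), (326, 17, 95), (330, 16, 96), (334, 17, 96), (338, 17, 95), (342, 16, 89), (346, 160, 10), (350, 163, 11), (354, 163, 11), (358, 163, 11), (362, 163, 11), (366, 163, 11), (370, 163, 11), (374, 163, 11), (378, 165, 10)]
255 [(250, 17, 97), (254, 17, 96), (258, 17, 96), (262, 17, 98), (266, 135, 12), (270, 135, 13), (274, 137, 14), (278, 135, 13), (282, 137, 15), (286, 133, 14), (290, 138, 16), (294, 12, 59), (298, 15, 111), (302, 14, 111), (306, 14, 106), (310, 14, 107), (314, 15, 105), (318, 15, 105), (322, 14, 105), (326, 14, 103), (330, 14, 105), (334, 15, 108), (338, 169, 14), (342, 134, 17), (346, 130, 14), (350, 134, 17), (354, 133, 14), (358, 133, 14), (362, 17, 98), (366, 17, 95), (370, 16, 97), (374, 17, 98), (378, 17, 94)]
262 [(250, 17, 96), (254, 16, 98), (258, 17, 97), (262, 16, 77), (266, 135, 12), (270, 135, 16), (274, 135, 15), (278, 135, 16), (282, 131, 13), (286, 12, 62), (290, 15, 112), (294, 14, 114), (298, 14, 112), (302, 14, 110), (306, 14, 112), (310, 14, 109), (314, 14, 105), (318, 15, 110), (322, 14, 109), (326, 14, 106), (330, 14, 104), (334, 14, 102), (338, 14, 103), (342, 13, 104), (346, 169, 15), (350, 137, 14), (354, 135, 15), (358, 133, 14), (362, 15, 70), (366, 17, 96), (370, 17, 97), (374, 17, 97), (378, 17, 98)]
```

```bash
python3 - <<'E'
from h import *
def rk(p): q=p[:2]-C; return np.round([q@EX*1000,q@EY*1000],1)
print(rk(pix("wrist",314.5,188,.027)), rk(pix("wrist",312.5,258,.019)), rk(pix("wrist",316,255,.033)))
E
```

```text
[-28.5  39.2] [-66.   40.1] [-59.9  38.8]
```

>>> arm_command([
  [[0, 0, -0.01, 0, 0, 0, 0.0], [0, 0, -0.012, 0, 0, 0, 0.0], [0, 0, -0.01, 0, 0, 0, 0.0]],
])

```text
t: 20.72
tool_pos: [0.5497, 0.2126, 0.0586]
tool_rot: [2.145, 0.062, -2.14]
contact_force: [-0.3, 0.5, -2.1]
opening: 0.032
```

```bash
python3 - <<'E'
from h import *
go(2,0,.058)
E
```

```text
top cat0 [([426, -380, 1], 0.7), ([450, -275, -1], 0.56), ([601, 60, 8], 0.46)]
tool [548.8 212.6  58.3] jaw yaw -83.9 x [ 0.004 -0.05  -0.999]
shift mm [  0.1  -2.2 -37.4]
wrist cat0 [([576, 300, 3], 0.85), ([549, 217, 13], 0.82), ([649, 204, 80], 0.28)]
open 0.0323 F [ 0.  -0.4 -1.6] t 20.9667
turn deg [-0.1  0.1 -2.9]
rack mm [-37.8  36.9]
```

>>> arm_command([
  [[0, -0.0005, -0.01, 0, 0, 0, 0.0], [0, 0, -0.012, 0, 0, 0, 0.0], [0, 0, -0.009, 0, 0, 0, 0.0]],
])

```text
t: 21.22
tool_pos: [0.5782, 0.2165, 0.0572]
tool_rot: [2.14, 0.062, -2.143]
contact_force: [-0.4, 0.9, -1.5]
opening: 0.0323
```

>>> arm_command([
  [[0, 0, -0.005, 0, 0, 0, 0.0], [0, 0, -0.005, 0, 0, 0, 0.0]],
])

```text
t: 21.38
tool_pos: [0.5896, 0.2178, 0.0572]
tool_rot: [2.14, 0.062, -2.144]
contact_force: [-2.2, -0.8, -0.1]
opening: 0.032
```

```bash
python3 - <<'E'
from h import *
go(2,0,.058)
E
```

```text
top cat0 [([423, -377, 1], 0.82), ([450, -276, -3], 0.7), ([575, 296, 6], 0.65), ([587, 179, -6], 0.34)]
tool [588.9 217.7  57. ] jaw yaw -83.8 x [ 0.001 -0.05  -0.999]
shift mm [-1.  -1.4  3. ]
wrist cat0 [([582, 223, 12], 0.79), ([575, 299, 4], 0.76)]
open 0.0319 F [-0.1 -0.3 -1.6] t 21.6333
turn deg [-0.   0.2 -2.9]
rack mm [ 3.  37.6]
```

>>> arm_command([
  [[0, 0, -0.004, 0, 0, 0, 0.0], [0, 0, -0.003, 0, 0, 0, 0.0]],
])

```text
t: 21.8
tool_pos: [0.5937, 0.2183, 0.0569]
tool_rot: [2.135, 0.062, -2.148]
contact_force: [-6.8, -1.4, 5.1]
opening: 0.0323
```

>>> arm_command([
  [[0, 0, 0, 0, 0, 0, 0.056], [0, 0, 0, 0, 0, 0, 0.056], [0, 0, 0, 0, 0, 0, 0.056], [0, 0, 0, 0, 0, 0, 0.056], [-0.025, 0, 0, 0, 0, 0, 0.056], [-0.04, 0, 0, 0, 0, 2.9, 0.056], [-0.04, 0, 0, 0, 0, 0, 0.056], [-0.01, 0.02, 0.02, 0, 0, 0, 0.056], [0, 0.03, 0.03, 0, 0, 0, 0.056]],
])

```text
t: 22.55
tool_pos: [0.5533, 0.1741, 0.1813]
tool_rot: [2.119, 0.011, -2.109]
contact_force: [-0.5, -1.4, -0.5]
opening: 0.0559
```

```bash
python3 - <<'E'
from h import *
look([.450,-.275,.15])
for d in mark_of("wrist","cat3"): print(np.round(((w("wrist",d["at"])[:2]-C)@np.c_[EX,EY])*1000))
snap("wrist","w10.png")
E
```

```text
top cat0 [([447, -275, 0], 0.72), ([587, -253, 51], 0.54), ([575, 296, 7], 0.53), ([424, -380, 0], 0.52)]
tool [550.9 172.2 178.2] jaw yaw -83.8 x [ 0.005 -0.103 -0.995]
shift mm [ 73.5 428.4 148.5]
wrist cat0 [([573, 301, -1], 0.93), ([584, 221, 8], 0.85)]
open 0.0558 F [-0.5  0.6 -0.7] t 22.8
turn deg [ 0.   0.4 -5.9]
[ -4. 122.]
[-1. 42.]
```

View pics/w10.png

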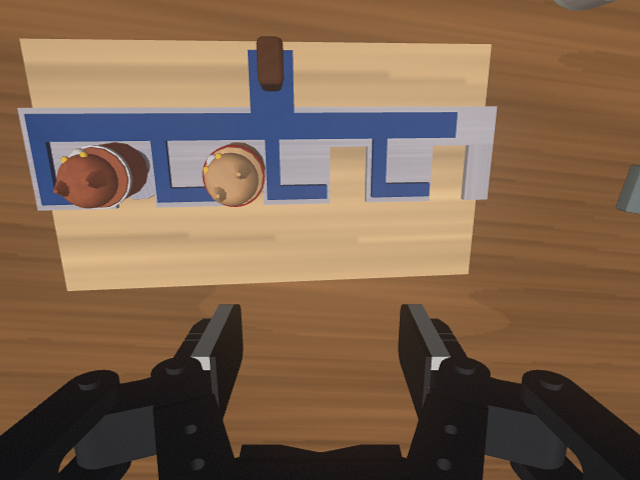

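>>> arm_command([
  [[0, 0.02, 0.007, 0, 0.4, -5.9, 0.06], [0, 0.036, 0.0125, 0, 0, 0, 0.06], [0, 0.036, 0.0125, 0, 0, 0, 0.06], [0, 0.036, 0.0125, 0, 0, 0, 0.06], [0, 0.036, 0.0125, 0, 0, 0, 0.06], [0, 0.036, 0.0125, 0, 0, 0, 0.06], [0, 0.036, 0.0125, 0, 0, 0, 0.06], [0, 0.036, 0.0125, 0, 0, 0, 0.06], [0.005, 0.036, 0.0125, 0, 0, 0, 0.06], [0.005, 0.036, 0.0125, 0, 0, 0, 0.06], [0.005, 0.036, 0.0125, 0, 0, 0, 0.06], [0.005, 0.036, 0.0125, 0, 0, 0, 0.06], [0, 0.027, 0.009, 0, 0, 0, 0.06]],
])

```text
t: 23.98
tool_pos: [0.4573, -0.2943, 0.1505]
tool_rot: [2.151, 0.155, -2.16]
contact_force: [0.2, 0.3, -0.5]
opening: 0.0597
```

```bash
python3 - <<'E'
from h import *
look([.450,-.275,.046])
E
```

```text
top cat0 [([583, 215, 9], 0.66), ([450, -273, -1], 0.55), ([424, -374, 0], 0.51), ([575, 298, 6], 0.51)]
tool [ 458.4 -292.3  151.5] jaw yaw -82.3 x [-0.004  0.009 -1.   ]
shift mm [105.7 -17.3   5.7]
wrist cat0 [([451, -273, 0], 0.84), ([426, -374, -3], 0.76)]
open 0.0602 F [ 0.5 -0.5 -0.7] t 24.2333
turn deg [1.6 0.1 0.5]
```

>>> arm_command([
  [[0.005, -0.018, 0.006, 1.6, 0.1, 0.5, 0.06]],
])

```text
t: 24.32
tool_pos: [0.4521, -0.2758, 0.1481]
tool_rot: [2.166, 0.114, -2.163]
contact_force: [-0.1, 0.6, -0.1]
opening: 0.0598
```

>>> arm_command([
  [[0.02, -0.002, 0, 0, 0, 0, 0.06], [0.025, 0, 0.001, 0, -0.2, 0, 0.06], [0.025, 0, 0.001, 0, -0.2, 0, 0.06], [0.02, 0, 0.001, 0, -0.2, 0, 0.06]],
])

```text
t: 24.65
tool_pos: [0.4551, -0.269, 0.0615]
tool_rot: [2.157, 0.117, -2.154]
contact_force: [0.8, 0.4, -0.7]
opening: 0.0602
```

```bash
python3 - <<'E'
from h import *
look([.450,-.274,.046])
E
```

```text
top cat0 [([449, -276, -3], 0.61), ([641, -463, -2], 0.61), ([585, 214, 9], 0.6), ([578, 298, 4], 0.54)]
tool [ 455.  -269.9   63. ] jaw yaw -83.3 x [ 0.001 -0.01  -1.   ]
shift mm [17.   3.3  5.5]
wrist cat0 [([448, -279, 3], 0.84), ([425, -381, 1], 0.6)]
open 0.0602 F [-0.4 -0.3  0.5] t 24.9
turn deg [ 0.5 -0.1 -0.7]
```

>>> arm_command([
  [[0.017, 0.0048, 0.0055, 0.5, -0.1, -0.7, 0.06]],
])

```text
t: 24.98
tool_pos: [0.4548, -0.2779, 0.0525]
tool_rot: [2.17, 0.113, -2.153]
contact_force: [1.1, -0.9, 1.0]
opening: 0.0602
```

```bash
python3 - <<'E'
from h import *
look([.450,-.2755,.046])
E
```

```text
top cat0 [([585, 215, 6], 0.65), ([575, 297, 9], 0.58), ([449, -273, 0], 0.41)]
tool [ 451.4 -276.7   48.4] jaw yaw -83.8 x [ 0.001 -0.001 -1.   ]
shift mm [ 2.4 -1.4  1.3]
wrist cat0 [([424, -381, -1], 0.79), ([448, -274, 1], 0.69)]
open 0.0602 F [-0.3 -0.5  0.7] t 25.2333
turn deg [-0.  -0.1 -0.1]
```

>>> arm_command([
  [[0, 0, 0, 0, 0, 0, 0.0], [0, 0, 0, 0, 0, 0, 0.0], [0, 0, 0, 0, 0, 0, 0.0], [0, 0, 0, 0, 0, 0, 0.0], [0, 0, 0, 0, 0, 0, 0.0]],
], squeeze=60)

```text
t: 25.65
tool_pos: [0.4551, -0.2766, 0.0552]
tool_rot: [2.173, 0.115, -2.155]
contact_force: [0.8, -0.2, -1.3]
opening: 0.0269
```

```bash
python3 - <<'E'
from h import *
go(1,-.072,.056)
E
```

```text
top cat0 [([586, 216, 10], 0.53), ([451, -274, -1], 0.48)]
tool [ 454.5 -276.3   54.2] jaw yaw -83.8 x [ 0.007 -0.001 -1.   ]
shift mm [  -1.6 -399.9 -112.2]
wrist cat0 [([424, -377, 0], 0.98), ([446, -275, 5], 0.78)]
open 0.027 F [-0.1  0.2 -1.2] t 25.9
turn deg [-0.  -0.4 -0.1]
rack mm [-184.4 -438.8]
```

```bash
python3 - <<'E'
from h import *
snap("wrist","w11.png")
E
```

```text
(no output)
```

View pics/w11.png

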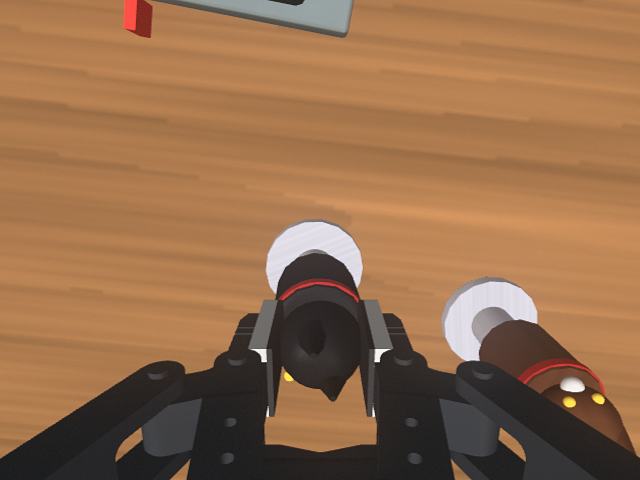

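>>> arm_command([
  [[0, 0, 0, 0, 0, 0, 0.06], [0, 0, 0, 0, 0, 0, 0.06], [0, 0, 0, 0, 0, 0, 0.06], [0, 0, 0, 0, 0, 0, 0.06]],
])

```text
t: 26.28
tool_pos: [0.4548, -0.2768, 0.0547]
tool_rot: [2.173, 0.115, -2.157]
contact_force: [0.8, -0.1, 0.1]
opening: 0.0602
```

```bash
python3 - <<'E'
from h import *
look([.450,-.2755,.044])
E
```

```text
top cat0 [([574, 296, 5], 0.77), ([584, 215, 8], 0.68), ([450, -275, -1], 0.63), ([426, -377, -1], 0.39)]
tool [ 454.7 -276.7   54.6] jaw yaw -83.8 x [ 0.008 -0.001 -1.   ]
shift mm [10.6 -1.7  4.6]
wrist cat0 [([449, -277, 1], 0.9), ([425, -378, -3], 0.85)]
open 0.0596 F [-0.3  0.2  0.4] t 26.5333
turn deg [-0.  -0.4 -0.1]
```

>>> arm_command([
  [[0.0105, -0.001, 0.0045, 0, -0.4, -0.1, 0.06]],
])

```text
t: 26.62
tool_pos: [0.4519, -0.2775, 0.0461]
tool_rot: [2.168, 0.113, -2.16]
contact_force: [0.3, -0.1, 0.9]
opening: 0.0597
```

```bash
python3 - <<'E'
from h import *
for i in range(4): get_image("top")
rel([.450,-.2755,.044])
E
```

```text
tool [ 449.5 -275.7   43. ] jaw yaw -83.8 x [-0.001  0.001 -1.   ]
shift mm [-1.  -0.1 -0.5]
```

>>> arm_command([
  [[0, 0, 0, 0, 0, 0, 0.0], [0, 0, 0, 0, 0, 0, 0.0], [0, 0, 0, 0, 0, 0, 0.0], [0, 0, 0, 0, 0, 0, 0.0], [0, 0, 0, 0, 0, 0, 0.0]],
], squeeze=60)

```text
t: 27.23
tool_pos: [0.4497, -0.2756, 0.0434]
tool_rot: [2.166, 0.119, -2.167]
contact_force: [-0.4, -1.0, -0.6]
opening: 0.0329
```

```bash
python3 - <<'E'
from h import *
go(1,-.072,.056)
E
```

```text
top cat0 [([452, -279, -1], 0.6), ([586, 214, 8], 0.6), ([574, 296, 9], 0.54)]
tool [ 449.7 -275.6   43.4] jaw yaw -83.8 x [-0.001  0.002 -1.   ]
shift mm [ -12.  -398.8 -116.6]
wrist cat0 [([427, -379, -2], 0.87), ([448, -275, 4], 0.58)]
open 0.0333 F [-0.9  1.   0.6] t 27.4833
turn deg [-0.1  0.   0.1]
rack mm [-189.  -437.6]
```

>>> arm_command([
  [[-0.025, 0, 0, 0, 0, 0, 0.0], [-0.03, -0.01, -0.003, 0, 0, 0, 0.0], [-0.015, -0.03, -0.009, 0, 0, 0, 0.0], [0, -0.036, -0.0105, 0, 0, 0, 0.0], [0, -0.036, -0.0105, 0, 0, 0, 0.0], [0, -0.036, -0.0105, 0, 0, 0, 0.0], [0, -0.036, -0.0105, 0, 0, 0, 0.0], [0, -0.036, -0.0105, 0, 0, 0, 0.0], [0, -0.036, -0.0105, 0, 0, 0, 0.0], [0, -0.036, -0.0105, 0, 0, 0, 0.0], [0, -0.036, -0.0105, 0, 0, 0, 0.0], [0, -0.036, -0.0105, 0, 0, 0, 0.0], [0, -0.025, -0.007, 0, 0, 0, 0.0]],
])

```text
t: 28.57
tool_pos: [0.5219, 0.1359, 0.1133]
tool_rot: [2.172, 0.105, -2.176]
contact_force: [-0.4, -0.9, -2.2]
opening: 0.0328
```

```bash
python3 - <<'E'
from h import *
go(1,-.072,.0535)
E
```

```text
top cat0 [([422, -376, 2], 0.85), ([577, 296, 7], 0.59), ([524, 140, 69], 0.56)]
tool [521.7 133.3 113. ] jaw yaw -84.6 x [-0.003  0.001 -1.   ]
shift mm [59.5  0.1 -1.2]
wrist cat0 [([581, 219, 6], 0.72), ([518, 132, 70], 0.58)]
open 0.0329 F [ 0.2 -0.5 -1.9] t 28.8167
turn deg [-0.9  0.1  0. ]
rack mm [-73.  -39.8]
```

>>> arm_command([
  [[0.015, -0.001, 0, -0.9, 0, 0, 0.0], [0.022, -0.001, 0, 0, -0.3, 0, 0.0], [0.014, 0, 0, 0, -0.3, 0, 0.0]],
])

```text
t: 29.07
tool_pos: [0.5248, 0.1314, 0.065]
tool_rot: [2.163, 0.113, -2.172]
contact_force: [-0.2, -0.5, -2.4]
opening: 0.0328
```

```bash
python3 - <<'E'
from h import *
go(1,-.072,.0535)
E
```

```text
top cat0 [([576, 299, 7], 0.72), ([425, -376, 2], 0.55), ([584, 216, 11], 0.5), ([523, 127, 19], 0.47)]
tool [525.3 132.   66.4] jaw yaw -84.0 x [-0.004 -0.    -1.   ]
shift mm [12.9 -1.7  2.4]
wrist cat0 [([584, 221, 13], 0.82), ([524, 130, 26], 0.72)]
open 0.0328 F [ 0.3 -0.2 -1.3] t 29.3167
turn deg [-0.2  0.1  0. ]
rack mm [-68.8 -40.5]
```

>>> arm_command([
  [[0.013, -0.0015, 0.0024, -0.2, 0, 0, 0.0]],
])

```text
t: 29.4
tool_pos: [0.5271, 0.1335, 0.0581]
tool_rot: [2.173, 0.118, -2.159]
contact_force: [0.6, -0.3, -0.0]
opening: 0.0331
```

```bash
cat >> h.py <<'E'
def edges(f):
    "slot and flange columns in a saved wrist picture"
    hsv=cv2.cvtColor(cv2.imread("pics/"+f),cv2.COLOR_BGR2HSV)
    wood=((hsv[...,0]>8)&(hsv[...,0]<24)&(hsv[...,1]>60))
    def runs(r):
        e=np.flatnonzero(np.diff(np.r_[0,wood[r].astype(int),0])); return [(a,b) for a,b in zip(e[::2],e[1::2]) if b-a>8]
    for r in (175,183,190,200,235,250,258): print(r,[(int(a),int(b)) for a,b in runs(r)])
E
python3 - <<'E'
from h import *
go(1,0,.0535)
snap("wrist","w12.png"); edges("w12.png")
E
```

```text
top cat0 [([427, -376, -2], 0.79), ([576, 298, 6], 0.53), ([524, 130, 8], 0.41)]
tool [523.  133.5  53.9] jaw yaw -83.7 x [-0.003 -0.    -1.   ]
shift mm [  0.2   0.1 -71.7]
wrist cat0 [([521, 134, 12], 0.92), ([585, 220, 12], 0.85)]
open 0.033 F [ 0.2  0.6 -2.8] t 29.65
turn deg [0.  0.1 0. ]
rack mm [-71.3 -39. ]
175 [(29, 100), (127, 143), (173, 182), (292, 352), (462, 517), (564, 640)]
183 [(0, 14), (128, 183), (292, 352), (461, 516), (563, 640)]
190 [(0, 640)]
200 [(0, 640)]
235 [(0, 275), (358, 640)]
250 [(0, 268), (366, 640)]
258 [(0, 267), (367, 640)]
```

>>> arm_command([
  [[0, 0.001, 0, 0, 0, 1.5, 0.0]],
])

```text
t: 29.78
tool_pos: [0.5241, 0.1321, 0.0549]
tool_rot: [2.154, 0.088, -2.152]
contact_force: [0.1, 0.2, -1.1]
opening: 0.0333
```

```bash
python3 - <<'E'
from h import *
go(1,0,.0535)
snap("wrist","w13.png"); edges("w13.png")
E
```

```text
top cat0 [([577, 297, 5], 0.7), ([424, -377, -1], 0.65), ([602, 60, 8], 0.59), ([525, 130, 10], 0.56)]
tool [523.9 132.8  54.8] jaw yaw -83.7 x [ 0.002 -0.025 -1.   ]
shift mm [  1.2  -0.7 -70.8]
wrist cat0 [([583, 218, 5], 0.77), ([527, 132, 11], 0.61)]
open 0.0332 F [ 0.5 -1.2 -1.3] t 30.0333
turn deg [ 0.   0.1 -1.5]
rack mm [-70.8 -39.8]
175 [(21, 100), (121, 135), (289, 348), (457, 511), (557, 640)]
183 [(123, 179), (289, 348), (456, 510), (556, 640)]
190 [(119, 640)]
200 [(0, 640)]
235 [(0, 275), (358, 640)]
250 [(0, 268), (366, 640)]
258 [(0, 267), (367, 640)]
```

>>> arm_command([
  [[0.001, 0, -0.01, 0, 0, 0, 0.0], [0, 0, -0.012, 0, 0, 0, 0.0], [0, 0, -0.01, 0, 0, 0, 0.0]],
])

```text
t: 30.33
tool_pos: [0.5562, 0.1361, 0.0532]
tool_rot: [2.153, 0.091, -2.154]
contact_force: [1.4, 0.2, -1.7]
opening: 0.033
```

```bash
python3 - <<'E'
from h import *
go(1,0,.0535)
E
```

```text
top cat0 [([574, 298, 8], 0.63), ([560, 136, 8], 0.61), ([423, -378, -1], 0.54)]
tool [555.2 136.   53. ] jaw yaw -83.7 x [-0.    -0.025 -1.   ]
shift mm [ -0.6  -1.  -39.4]
wrist cat0 [([582, 220, 11], 0.96), ([556, 136, 11], 0.83)]
open 0.0334 F [-0.3 -1.2 -2.8] t 30.5833
turn deg [ 0.   0.2 -1.4]
rack mm [-39.8 -39.9]
```

>>> arm_command([
  [[0, 0, -0.01, 0, 0, 0, 0.0], [0, 0, -0.012, 0, 0, 0, 0.0], [0, 0, -0.011, 0, 0, 0, 0.0]],
])

```text
t: 30.83
tool_pos: [0.5864, 0.1397, 0.0518]
tool_rot: [2.148, 0.091, -2.158]
contact_force: [-0.5, 0.3, -1.9]
opening: 0.033
```

>>> arm_command([
  [[0, 0, -0.005, 0, 0, 0, 0.0], [0, 0, -0.005, 0, 0, 0, 0.0]],
])

```text
t: 31.0
tool_pos: [0.5976, 0.141, 0.0518]
tool_rot: [2.147, 0.091, -2.159]
contact_force: [-8.7, 0.0, 9.2]
opening: 0.033
```

```bash
python3 - <<'E'
from h import *
go(1,0,.0535)
E
```

```text
top cat0 [([427, -379, -1], 0.74), ([588, 215, 11], 0.61), ([575, 296, 6], 0.61), ([752, -17, -5], 0.55)]
tool [597.3 140.9  51.9] jaw yaw -83.7 x [-0.003 -0.026 -1.   ]
shift mm [-1.6 -0.6  3. ]
wrist cat0 [([574, 297, 4], 0.98), ([584, 219, 9], 0.95), ([593, 140, 10], 0.74)]
open 0.0326 F [-2.6 -0.5  0.8] t 31.25
turn deg [ 0.1  0.3 -1.4]
rack mm [  2.9 -39.7]
```

Home. Release, lift, and head for the dark cat at about (425,-377).

>>> arm_command([
  [[0, 0, 0, 0, 0, 0, 0.056], [0, 0, 0, 0, 0, 0, 0.056], [0, 0, 0, 0, 0, 0, 0.056], [0, 0, 0, 0, 0, 0, 0.056], [-0.025, 0, 0, 0, 0, 0, 0.056], [-0.04, 0, 0, 0, 0, -1.4, 0.056], [-0.04, 0, 0, 0, 0, 0, 0.056], [-0.01, 0.02, 0.02, 0, 0, 0, 0.056], [0, 0.03, 0.03, 0, 0, 0, 0.056]],
])

```text
t: 32.0
tool_pos: [0.555, 0.0899, 0.1714]
tool_rot: [2.163, 0.127, -2.162]
contact_force: [0.4, -1.1, 0.3]
opening: 0.0556
```

```bash
python3 - <<'E'
from h import *
go(1,0,.15)
rel([.425,-.377,.155])
for d in mark_of("wrist","cat3"): print(np.round(((w("wrist",d["at"])[:2]-C)@np.c_[EX,EY])*1000))
E
```

```text
top cat0 [([576, 296, 9], 0.64), ([426, -377, -2], 0.49)]
tool [552.4  88.6 167.8] jaw yaw -83.6 x [-0.005  0.001 -1.   ]
shift mm [ 17.6 -47.7 -47.5]
wrist cat0 [([583, 222, 9], 0.86), ([591, 142, 8], 0.76)]
open 0.0559 F [-0.2 -0.4  0. ] t 32.25
turn deg [0.2 0.4 0.1]
rack mm [-47.1 -86.4]
tool [552.6  89.  167.3] jaw yaw -83.5 x [-0.006  0.001 -1.   ]
shift mm [ 12.6 448.7 179.1]
[-3. 43.]
[ -3. -38.]
```

>>> arm_command([
  [[0, 0.02, 0.008, 0, 0.4, 0, 0.06], [0, 0.0345, 0.0138, 0, 0, 0, 0.06], [0, 0.0345, 0.0138, 0, 0, 0, 0.06], [0, 0.0345, 0.0138, 0, 0, 0, 0.06], [0, 0.0345, 0.0138, 0, 0, 0, 0.06], [0, 0.0345, 0.0138, 0, 0, 0, 0.06], [0, 0.0345, 0.0138, 0, 0, 0, 0.06], [0, 0.0345, 0.0138, 0, 0, 0, 0.06], [0, 0.0345, 0.0138, 0, 0, 0, 0.06], [0, 0.0345, 0.0138, 0, 0, 0, 0.06], [0.002, 0.0345, 0.0138, 0, 0, 0, 0.06], [0.002, 0.0345, 0.0138, 0, 0, 0, 0.06], [0.002, 0.03, 0.012, 0, 0, 0, 0.06]],
])

```text
t: 33.38
tool_pos: [0.441, -0.3652, 0.1527]
tool_rot: [2.149, 0.162, -2.154]
contact_force: [1.0, 0.2, -0.4]
opening: 0.06
```

```bash
python3 - <<'E'
from h import *
look([.425,-.377,.046])
E
```

```text
top cat0 [([599, 141, 5], 0.58), ([571, 296, 9], 0.57), ([586, 215, 8], 0.52), ([645, -463, -2], 0.27)]
tool [ 441.2 -363.3  152.4] jaw yaw -81.9 x [-0.004  0.01  -1.   ]
shift mm [106.3  12.4  17.7]
wrist cat0 [([427, -377, 0], 0.81)]
open 0.06 F [ 0.9 -0.2 -0.1] t 33.6333
turn deg [1.9 0.1 0.6]
```

>>> arm_command([
  [[0.005, 0.011, 0.0165, 1.9, 0.1, 0.6, 0.06]],
])

```text
t: 33.72
tool_pos: [0.4294, -0.374, 0.1485]
tool_rot: [2.165, 0.121, -2.16]
contact_force: [-0.6, -0.6, 1.5]
opening: 0.06
```

```bash
python3 - <<'E'
from h import *
look([.4255,-.377,.046])
E
```

```text
top cat0 [([587, 215, 10], 0.66), ([596, 138, 6], 0.63), ([424, -378, -1], 0.55)]
tool [ 427.3 -374.3  147.4] jaw yaw -83.7 x [-0.  0. -1.]
shift mm [101.4   2.5   2.1]
wrist cat0 [([427, -379, -3], 0.65)]
open 0.0602 F [-0.6 -1.  -0.3] t 33.9667
turn deg [ 0.1 -0.  -0. ]
```

>>> arm_command([
  [[0.02, 0, 0, 0, 0, 0, 0.06], [0.025, 0.001, 0.001, 0, -0.2, 0, 0.06], [0.025, 0.001, 0.001, 0, -0.2, 0, 0.06], [0.02, 0, 0.001, 0, -0.2, 0, 0.06]],
])

```text
t: 34.3
tool_pos: [0.4329, -0.3785, 0.0648]
tool_rot: [2.156, 0.112, -2.151]
contact_force: [0.2, 0.2, 0.3]
opening: 0.0601
```

```bash
python3 - <<'E'
from h import *
look([.4255,-.377,.044])
E
```

```text
top cat0 [([576, 294, 7], 0.62), ([586, 215, 8], 0.56), ([593, 139, 6], 0.45)]
tool [ 432.6 -378.7   65.9] jaw yaw -83.3 x [ 0.003 -0.014 -1.   ]
shift mm [21.9 -2.8  6.9]
wrist cat0 []
open 0.0599 F [0.4 0.7 1. ] t 34.55
turn deg [ 0.5 -0.1 -0.9]
```

```bash
python3 - <<'E'
from h import *
snap("wrist","w14.png"); marks("wrist",["cat0","cat1"],mn=0.0); get_image("top"); marks("top",["cat0"],mn=0.0,k=8); get_image("scene"); marks("scene",["cat0"],mn=0.0,k=8)
E
```

```text
wrist cat0 [([425, -377, -4], 0.67)]
wrist cat1 [([425, -377, -4], 0.67)]
top cat0 [([594, 140, 6], 0.55), ([589, 216, 6], 0.55), ([575, 298, 8], 0.47)]
scene cat0 [([429, -372, -3], 0.86), ([589, 216, 3], 0.75), ([575, 300, 0], 0.75), ([598, 140, 7], 0.58)]
```

View pics/w14.png

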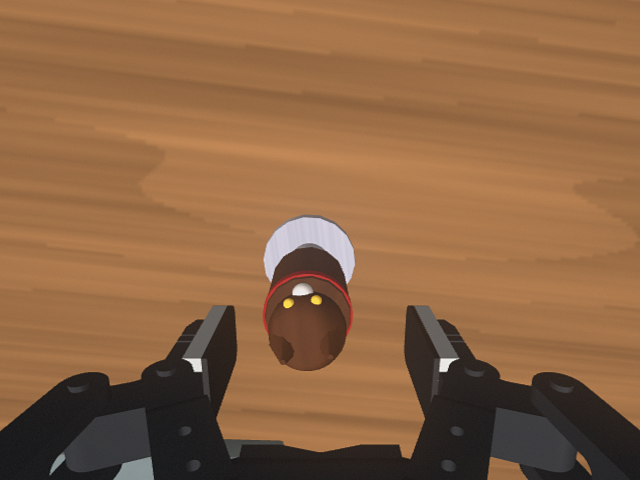

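>>> arm_command([
  [[0.022, -0.003, 0.007, 0.5, -0.1, -0.9, 0.06]],
])

```text
t: 34.98
tool_pos: [0.4285, -0.3809, 0.0495]
tool_rot: [2.169, 0.109, -2.155]
contact_force: [0.8, 0.1, 1.0]
opening: 0.0604
```

```bash
python3 - <<'E'
from h import *
for i in range(3): get_image("top")
look([.4255,-.3765,.044])
E
```

```text
top cat0 [([595, 136, 5], 0.77), ([585, 217, 8], 0.73), ([579, 298, 9], 0.62)]
tool [ 425.7 -378.3   45.3] jaw yaw -83.8 x [ 0.001 -0.001 -1.   ]
shift mm [ 1.3 -1.9 -0. ]
wrist cat0 [([427, -378, 0], 0.64)]
open 0.0598 F [-0.5 -1.1  0.2] t 35.3833
turn deg [-0.1 -0.1 -0.1]
```

>>> arm_command([
  [[0.001, -0.001, 0, 0, 0, 0, 0.06], [0, 0, 0, 0, 0, 0, 0.0], [0, 0, 0, 0, 0, 0, 0.0], [0, 0, 0, 0, 0, 0, 0.0], [0, 0, 0, 0, 0, 0, 0.0], [0, 0, 0, 0, 0, 0, 0.0]],
], squeeze=60)

```text
t: 35.88
tool_pos: [0.4269, -0.3779, 0.0466]
tool_rot: [2.167, 0.114, -2.161]
contact_force: [-0.1, 0.1, 0.9]
opening: 0.0321
```

```bash
python3 - <<'E'
from h import *
go(0,-.072,.054)
E
```

```text
top cat0 [([597, 138, 9], 0.7), ([577, 295, 10], 0.69), ([587, 213, 8], 0.45)]
tool [ 426.9 -377.9   46.6] jaw yaw -83.8 x [ 0.003 -0.003 -1.   ]
shift mm [  -8.4 -419.9 -150.5]
wrist cat0 [([425, -376, 0], 0.77)]
open 0.0323 F [-0.6 -0.   1.3] t 36.1333
turn deg [-0.  -0.2 -0.2]
rack mm [-222.7 -536.8]
```

>>> arm_command([
  [[-0.025, 0, 0, 0, 0, 0, 0.0], [-0.03, -0.01, -0.0035, 0, 0, 0, 0.0], [-0.015, -0.03, -0.0105, 0, 0, 0, 0.0], [0, -0.0355, -0.0127, 0, 0, 0, 0.0], [0, -0.0355, -0.0127, 0, 0, 0, 0.0], [0, -0.0355, -0.0127, 0, 0, 0, 0.0], [0, -0.0355, -0.0127, 0, 0, 0, 0.0], [0, -0.0355, -0.0127, 0, 0, 0, 0.0], [0, -0.0355, -0.0127, 0, 0, 0, 0.0], [0, -0.0355, -0.0127, 0, 0, 0, 0.0], [0, -0.0355, -0.0127, 0, 0, 0, 0.0], [0, -0.0355, -0.0127, 0, 0, 0, 0.0], [0, -0.0355, -0.0127, 0, 0, 0, 0.0], [0, -0.021, -0.0075, 0, 0, 0, 0.0]],
])

```text
t: 37.3
tool_pos: [0.5291, 0.0674, 0.1121]
tool_rot: [2.17, 0.105, -2.177]
contact_force: [0.0, -1.1, -2.5]
opening: 0.0322
```

```bash
python3 - <<'E'
from h import *
go(0,-.072,.057)
E
```

```text
top cat0 [([586, 214, 8], 0.67), ([573, 295, 5], 0.52), ([528, 71, 64], 0.42)]
tool [528.8  64.3 111.9] jaw yaw -84.6 x [-0.004 -0.001 -1.   ]
shift mm [54.9  8.6 -1.8]
wrist cat0 [([525, 64, 63], 0.77), ([589, 220, 7], 0.76), ([591, 138, 9], 0.59)]
open 0.0326 F [-0.6 -0.6 -2.4] t 37.55
turn deg [-0.9  0.2 -0. ]
rack mm [ -73.5 -109. ]
```

>>> arm_command([
  [[0.014, 0.005, 0, -0.9, 0, 0, 0.0], [0.02, 0.002, 0, 0, -0.3, 0, 0.0], [0.012, 0, 0.001, 0, -0.3, 0, 0.0]],
])

```text
t: 37.8
tool_pos: [0.531, 0.0527, 0.0685]
tool_rot: [2.159, 0.111, -2.174]
contact_force: [-0.5, 0.1, -2.9]
opening: 0.0325
```

```bash
python3 - <<'E'
from h import *
go(0,-.072,.057)
E
```

```text
top cat0 [([579, 297, 9], 0.62), ([525, 53, 21], 0.56), ([588, 213, 8], 0.53), ([642, -459, 0], 0.45)]
tool [531.5  53.7  69.9] jaw yaw -83.9 x [-0.006 -0.002 -1.   ]
shift mm [12.9 -2.3  0. ]
wrist cat0 [([530, 55, 22], 0.86), ([587, 222, 12], 0.78), ([596, 141, 10], 0.74)]
open 0.0325 F [ 0.7  0.2 -1.7] t 38.05
turn deg [-0.1  0.3 -0.1]
rack mm [ -71.2 -119.1]
```

>>> arm_command([
  [[0.0128, -0.002, 0.001, 0, 0.2, 0, 0.0]],
])

```text
t: 38.13
tool_pos: [0.5343, 0.0552, 0.0618]
tool_rot: [2.173, 0.111, -2.159]
contact_force: [1.0, -0.1, -2.3]
opening: 0.0323
```

```bash
python3 - <<'E'
from h import *
go(0,0,.057)
snap("wrist","w15.png"); edges("w15.png")
E
```

```text
top cat0 [([576, 295, 7], 0.66), ([586, 215, 8], 0.56), ([594, 139, 8], 0.53), ([528, 55, 10], 0.37)]
tool [531.1  55.7  58.5] jaw yaw -83.9 x [-0.    -0.002 -1.   ]
shift mm [  1.5  -0.4 -72.1]
wrist cat0 [([529, 55, 10], 0.8)]
open 0.0321 F [ 0.3  0.1 -2.2] t 38.3833
turn deg [-0.1 -0.  -0.1]
rack mm [ -71.8 -117.2]
175 [(0, 14), (130, 185), (292, 350), (392, 640)]
183 [(0, 20), (131, 185), (292, 350), (391, 638)]
190 [(0, 635)]
200 [(0, 631)]
235 [(0, 273), (357, 640)]
250 [(0, 267), (302, 330), (364, 640)]
258 [(0, 265), (289, 338), (365, 640)]
```

>>> arm_command([
  [[0.0015, 0.001, 0, 0, 0, 2, 0.0]],
])

```text
t: 38.52
tool_pos: [0.5325, 0.0539, 0.0585]
tool_rot: [2.154, 0.072, -2.145]
contact_force: [0.7, 0.8, -2.5]
opening: 0.0322
```

```bash
python3 - <<'E'
from h import *
go(0,0,.057)
snap("wrist","w16.png"); edges("w16.png")
E
```

```text
top cat0 [([588, 217, 7], 0.7), ([575, 298, 8], 0.45), ([532, 54, 12], 0.42)]
tool [531.9  55.   57.9] jaw yaw -83.9 x [ 0.005 -0.036 -0.999]
shift mm [  0.9  -1.2 -71.3]
wrist cat0 [([529, 49, 7], 0.57), ([594, 138, 10], 0.57)]
open 0.0325 F [ 0.2 -0.1 -2.9] t 38.7667
turn deg [-0.1 -0.  -2.1]
rack mm [ -71.4 -118.1]
175 [(122, 178), (287, 346), (387, 629)]
183 [(123, 179), (287, 346), (387, 626)]
190 [(0, 623)]
200 [(0, 619)]
235 [(0, 273), (357, 640)]
250 [(0, 267), (303, 331), (364, 640)]
258 [(0, 265), (289, 335), (365, 640)]
```

Slot at 316.5, flange at 315: aligned. Slide in.

>>> arm_command([
  [[0.001, 0, -0.01, 0, 0, 0, 0.0], [0, 0, -0.012, 0, 0, 0, 0.0], [0, 0, -0.01, 0, 0, 0, 0.0]],
])

```text
t: 39.07
tool_pos: [0.5643, 0.0579, 0.0565]
tool_rot: [2.152, 0.075, -2.148]
contact_force: [-0.1, 0.4, -2.0]
opening: 0.0324
```

```bash
python3 - <<'E'
from h import *
go(0,0,.057)
E
```

```text
top cat0 [([578, 299, 7], 0.73), ([589, 214, 8], 0.52), ([567, 57, 12], 0.46)]
tool [563.3  57.9  56.2] jaw yaw -83.9 x [ 0.003 -0.036 -0.999]
shift mm [ -0.9  -1.6 -39.8]
wrist cat0 [([559, 56, 10], 0.75), ([589, 142, 10], 0.66)]
open 0.0322 F [ 0.3  0.2 -2.5] t 39.3167
turn deg [-0.2  0.1 -2.1]
rack mm [ -40.2 -118.4]
```

>>> arm_command([
  [[0, 0, -0.01, 0, 0, 0, 0.0], [0, 0, -0.012, 0, 0, 0, 0.0], [0, 0, -0.011, 0, 0, 0, 0.0]],
])

```text
t: 39.57
tool_pos: [0.5945, 0.0616, 0.055]
tool_rot: [2.147, 0.075, -2.153]
contact_force: [-0.1, -0.9, -2.9]
opening: 0.0326
```

>>> arm_command([
  [[0, 0, -0.005, 0, 0, 0, 0.0], [0, 0, -0.005, 0, 0, 0, 0.0]],
])

```text
t: 39.73
tool_pos: [0.606, 0.0628, 0.0549]
tool_rot: [2.148, 0.075, -2.153]
contact_force: [-2.0, 0.3, 1.3]
opening: 0.0325
```

```bash
python3 - <<'E'
from h import *
go(0,0,.057)
E
```

```text
top cat0 [([578, 296, 8], 0.73), ([599, 59, 10], 0.55), ([586, 213, 7], 0.5), ([592, 138, 8], 0.35)]
tool [605.4  62.7  54.9] jaw yaw -83.9 x [-0.    -0.036 -0.999]
shift mm [-2.2 -1.2  2.6]
wrist cat0 [([586, 219, 8], 0.88), ([595, 140, 7], 0.79), ([601, 63, 6], 0.7), ([585, 220, 8], 0.68)]
open 0.0329 F [-0.9  0.2 -1.8] t 39.9833
turn deg [-0.2  0.2 -2. ]
rack mm [   2.4 -118.3]
```

>>> arm_command([
  [[0, 0, -0.004, 0, 0, 0, 0.0], [0, 0, -0.003, 0, 0, 0, 0.0]],
])

```text
t: 40.15
tool_pos: [0.6085, 0.0631, 0.0554]
tool_rot: [2.137, 0.075, -2.162]
contact_force: [-9.3, -1.4, 5.9]
opening: 0.0327
```

>>> arm_command([
  [[0, 0, 0, 0, 0, 0, 0.056], [0, 0, 0, 0, 0, 0, 0.056], [0, 0, 0, 0, 0, 0, 0.056], [0, 0, 0, 0, 0, 0, 0.056], [-0.025, 0, 0, 0, 0, 0, 0.056], [-0.04, 0, 0, 0, 0, -2, 0.056], [-0.04, 0, 0, 0, 0, 0, 0.056], [-0.03, -0.02, 0, 0, 0, 0, 0.056], [-0.02, -0.03, 0.02, 0, 0, 0, 0.056], [0, -0.04, 0.02, 0, 0, 0, 0.056], [0, -0.04, 0.02, 0, 0, 0, 0.056]],
])

```text
t: 41.07
tool_pos: [0.542, 0.1846, 0.2206]
tool_rot: [2.173, 0.103, -2.176]
contact_force: [0.0, 0.6, -1.5]
opening: 0.0557
```

```bash
python3 - <<'E'
from h import *
look([.647,.2015,.2],("latch_grip",))
for d in mark_of("wrist","cat3"): print(np.round(((w("wrist",d["at"])[:2]-C)@np.c_[EX,EY])*1000))
snap("wrist","w17.png"); snap("top","t17.png")
E
```

```text
top latch_grip [([583, 215, 9], 0.35)]
tool [541.3 184.6 218.6] jaw yaw -84.4 x [-0.005 -0.    -1.   ]
shift mm [  18.1   -6.5 -106.9]
wrist latch_grip [([650, 203, 79], 0.58)]
open 0.0559 F [-0.2  0.3 -0.4] t 41.3167
turn deg [-0.7  0.3  0. ]
[ -3. -46.]
[ 1. 39.]
[  -3. -124.]
[ -3. 118.]
```

View pics/w17.png

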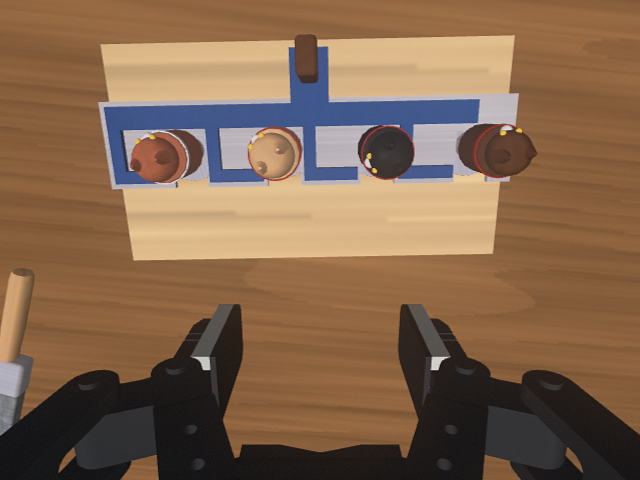

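>>> arm_command([
  [[0, -0.003, -0.025, -0.7, 0.3, 0, 0.05], [0, -0.002, -0.035, 0, 0, 0, 0.05], [0.01, -0.001, -0.03, 0, 0, 0, 0.05], [0.01, 0, -0.016, 0, 0, 0, 0.05]],
])

```text
t: 41.8
tool_pos: [0.6509, 0.1951, 0.1968]
tool_rot: [2.17, 0.109, -2.171]
contact_force: [-0.3, 1.2, -0.7]
opening: 0.0498
```

```bash
python3 - <<'E'
from h import *
look([.648,.202,.064],("latch_grip",))
E
```

```text
top latch_grip []
tool [647.8 195.1 196.4] jaw yaw -84.2 x [-0.004 -0.    -1.   ]
shift mm [132.4  -6.8  -1.4]
wrist latch_grip [([651, 207, 84], 0.89)]
open 0.0502 F [ 0.8 -0.2  0.6] t 42.05
turn deg [-0.4  0.1  0. ]
```

>>> arm_command([
  [[0.015, -0.008, -0.001, -0.4, 0, 0, 0.05], [0.025, 0, 0, 0, 0, 0, 0.05], [0.025, 0, 0.001, 0, -0.3, 0, 0.05], [0.025, 0, 0.001, 0, -0.3, 0, 0.05], [0.018, 0, 0.001, 0, -0.3, 0, 0.05]],
])

```text
t: 42.47
tool_pos: [0.6471, 0.206, 0.0948]
tool_rot: [2.166, 0.122, -2.167]
contact_force: [-0.1, 0.0, -0.7]
opening: 0.0502
```

```bash
python3 - <<'E'
from h import *
look([.648,.202,.064],("latch_grip",))
E
```

```text
top latch_grip [([649, 199, 80], 0.8)]
tool [648.3 205.9  97.2] jaw yaw -83.7 x [ 0.001  0.003 -1.   ]
shift mm [33.2  4.   0.8]
wrist latch_grip [([654, 205, 86], 0.74)]
open 0.0499 F [0.4 0.1 0.4] t 42.7167
turn deg [ 0.  -0.2  0.2]
```

>>> arm_command([
  [[0.032, 0.003, 0, 0, -0.2, 0.2, 0.05]],
])

```text
t: 42.8
tool_pos: [0.6564, 0.205, 0.0769]
tool_rot: [2.185, 0.122, -2.146]
contact_force: [1.9, 0.4, 0.8]
opening: 0.0495
```

```bash
python3 - <<'E'
from h import *
for i in range(3): get_image("top")
look([.648,.202,.064],("latch_grip",))
E
```

```text
top latch_grip [([648, 199, 79], 0.84)]
tool [651.  203.5  69. ] jaw yaw -83.7 x [ 0.004  0.    -1.   ]
shift mm [5.  1.2 3.2]
wrist latch_grip [([650, 206, 82], 0.84)]
open 0.0498 F [-0.  -0.4  0.1] t 43.2
turn deg [ 0.  -0.2  0. ]
```

>>> arm_command([
  [[0, 0, 0, 0, 0, 0, 0.0], [0, 0, 0, 0, 0, 0, 0.0], [0, 0, 0, 0, 0, 0, 0.0], [0, 0, 0, 0, 0, 0, 0.0], [0, 0, 0, 0, 0, 0, 0.0], [0, 0, 0, 0, 0, 0, 0.0]],
], squeeze=60)

```text
t: 43.7
tool_pos: [0.6534, 0.2037, 0.0736]
tool_rot: [2.176, 0.119, -2.155]
contact_force: [-0.2, 0.0, 0.3]
opening: -0.0001
```

```bash
python3 - <<'E'
from h import *
print(ctrl.get_obs()["opening"])
snap("wrist","w18.png"); get_image("scene"); marks("scene",["latch_grip"])
E
```

```text
-9.434801467246875e-05
scene latch_grip [([650, 203, 84], 0.94), ([575, 295, 2], 0.65), ([558, -180, -2], 0.51)]
```

View pics/w18.png

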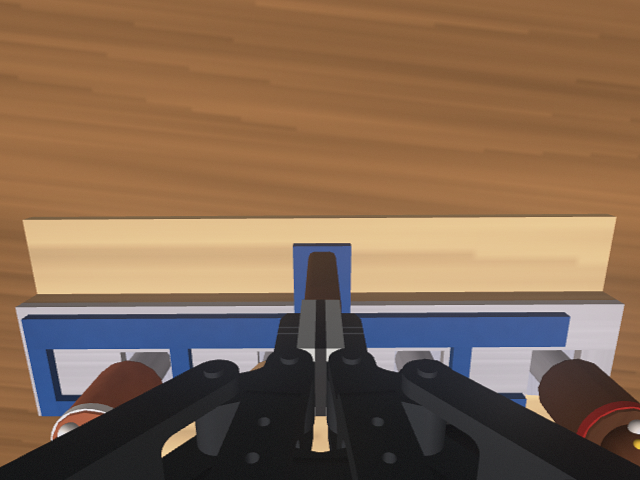

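>>> arm_command([
  [[0, 0, 0, 0, 0, 0, 0.05], [0, 0, 0, 0, 0, 0, 0.05], [0, 0, 0, 0, 0, 0, 0.05], [0, 0, 0, 0, 0, 0, 0.05], [0, 0, 0, 0, 0, 0, 0.05]],
])

```text
t: 44.27
tool_pos: [0.6525, 0.2039, 0.0722]
tool_rot: [2.174, 0.119, -2.157]
contact_force: [-0.1, -0.5, -1.1]
opening: 0.0499
```

```bash
python3 - <<'E'
from h import *
look([.649,.203,.064],("latch_grip",))
snap("wrist","w19.png"); m=cut_out("wrist","latch_grip")
for d in m[:2]:
    r,c=np.nonzero(d["mask"]); print(d["conf"],r.min(),r.max(),c.min(),c.max())
im=cv2.cvtColor(cv2.imread("pics/w19.png"),cv2.COLOR_BGR2HSV)
for r in (260,280,300,320,340,360): print(r,[(c,*im[r,c].tolist()) for c in range(290,356,6)])
E
```

```text
top latch_grip [([649, 201, 79], 0.69)]
tool [652.6 203.9  72.3] jaw yaw -83.7 x [ 0.008  0.001 -1.   ]
shift mm [8.2 0.5 3.7]
wrist latch_grip [([651, 207, 83], 0.91)]
open 0.05 F [-0.6 -0.1 -0. ] t 44.5167
turn deg [ 0.  -0.4  0. ]
0.84 242 415 20 571
260 [(290, 17, 96, 213), (296, 112, 125, 143), (302, 112, 128, 143), (308, 120, 61, 101), (314, 12, 104, 71), (320, 11, 106, 70), (326, 11, 104, 71), (332, 10, 106, 70), (338, 111, 132, 147), (344, 111, 128, 145), (350, 111, 137, 145)]
280 [(290, 17, 92, 224), (296, 111, 136, 141), (302, 112, 134, 143), (308, 11, 107, 76), (314, 10, 98, 68), (320, 10, 95, 67), (326, 12, 94, 68), (332, 10, 101, 63), (338, 9, 81, 66), (344, 111, 136, 143), (350, 111, 152, 144)]
300 [(290, 14, 87, 111), (296, 110, 146, 145), (302, 110, 149, 145), (308, 9, 111, 83), (314, 8, 113, 88), (320, 9, 117, 87), (326, 9, 116, 88), (332, 7, 111, 85), (338, 7, 91, 70), (344, 111, 144, 145), (350, 111, 124, 138)]
320 [(290, 110, 151, 144), (296, 110, 151, 145), (302, 110, 152, 148), (308, 8, 114, 98), (314, 8, 110, 97), (320, 8, 114, 98), (326, 8, 116, 101), (332, 9, 113, 102), (338, 8, 104, 86), (344, 110, 151, 150), (350, 110, 152, 148)]
340 [(290, 110, 154, 144), (296, 110, 152, 143), (302, 110, 155, 146), (308, 9, 113, 95), (314, 8, 112, 96), (320, 8, 116, 97), (326, 7, 104, 101), (332, 7, 109, 101), (338, 6, 110, 88), (344, 110, 150, 148), (350, 110, 152, 148)]
360 [(290, 150, 8, 99), (296, 156, 13, 99), (302, 125, 17, 199), (308, 150, 9, 195), (314, 109, 153, 147), (320, 110, 152, 146), (326, 110, 150, 148), (332, 154, 10, 198), (338, 146, 9, 198), (344, 143, 10, 199), (350, 150, 9, 198)]
```

>>> arm_command([
  [[0.01, 0.0005, 0.003, 0, -0.4, 0, 0.05]],
])

```text
t: 44.7
tool_pos: [0.6516, 0.2035, 0.0647]
tool_rot: [2.171, 0.12, -2.16]
contact_force: [0.2, 0.7, 1.0]
opening: 0.0502
```

```bash
python3 - <<'E'
from h import *
for i in range(3): get_image("top")
rel([.649,.203,.064])
E
```

```text
tool [648.5 202.8  60.5] jaw yaw -83.7 x [-0.002 -0.    -1.   ]
shift mm [-3.5 -0.2 -0.5]
```

>>> arm_command([
  [[0, 0, 0, 0, 0, 0, 0.0], [0, 0, 0, 0, 0, 0, 0.0], [0, 0, 0, 0, 0, 0, 0.0], [0, 0, 0, 0, 0, 0, 0.0], [0, 0, 0, 0, 0, 0, 0.0], [0, 0, 0, 0, 0, 0, 0.0]],
], squeeze=60)

```text
t: 45.35
tool_pos: [0.6481, 0.2023, 0.06]
tool_rot: [2.161, 0.118, -2.168]
contact_force: [-0.1, -0.3, -0.9]
opening: 0.0123
```

>>> arm_command([
  [[0, 0.007, 0, 0, 0, 0, 0.0], [0, 0.007, 0, 0, 0, 0, 0.0], [0, 0.007, 0, 0, 0, 0, 0.0]],
])

```text
t: 45.6
tool_pos: [0.6504, 0.1827, 0.06]
tool_rot: [2.162, 0.124, -2.168]
contact_force: [-0.4, 1.7, 0.2]
opening: 0.0122
```

>>> arm_command([
  [[0, 0.005, 0, 0, 0, 0, 0.0], [0, 0.005, 0, 0, 0, 0, 0.0]],
])

```text
t: 45.77
tool_pos: [0.6517, 0.1712, 0.06]
tool_rot: [2.163, 0.123, -2.168]
contact_force: [0.2, 2.4, -0.3]
opening: 0.0124
```

>>> arm_command([
  [[0, 0.005, 0, 0, 0, 0, 0.0], [0, 0.004, 0, 0, 0, 0, 0.0]],
])

```text
t: 45.93
tool_pos: [0.6518, 0.1711, 0.06]
tool_rot: [2.174, 0.145, -2.179]
contact_force: [0.3, 16.5, -0.5]
opening: 0.0124
```

>>> arm_command([
  [[0, 0.006, 0, 0, 0, 0, 0.0], [0, 0.006, 0, 0, 0, 0, 0.0]],
])

```text
t: 46.1
tool_pos: [0.6518, 0.1718, 0.0601]
tool_rot: [2.186, 0.175, -2.189]
contact_force: [-0.5, 22.8, -2.0]
opening: 0.0123
```

>>> arm_command([
  [[0, 0, 0, 0, 0, 0, 0.04], [0, 0, 0, 0, 0, 0, 0.04], [0, 0, 0, 0, 0, 0, 0.04], [0, 0, 0, 0, 0, 0, 0.04], [-0.03, 0, 0, 0, 0, 0, 0.04], [-0.04, 0, 0, 0, 0, 0, 0.04], [-0.04, 0, 0, 0, 0, 0, 0.04], [-0.03, 0, 0.02, 0, 0, 0, 0.04], [-0.01, 0, 0.035, 0, 0, 0, 0.04], [0, 0, 0.04, 0, 0, 0, 0.04]],
])

```text
t: 46.93
tool_pos: [0.5592, 0.1471, 0.2137]
tool_rot: [2.181, 0.162, -2.196]
contact_force: [0.1, -0.2, 0.8]
opening: 0.0399
```

```bash
python3 - <<'E'
from h import *
look([.59,-.25,.2],("latch_grip","cat0"))
snap("wrist","w20.png")
snap("scene","s20.png"); marks("scene",["latch_grip","fan_marker","fan_slider_base","fan_slider_top"])
get_image("top"); marks("top",["latch_grip","fan_marker","fan_slider_base","fan_slider_top"])
E
```

```text
top latch_grip [([354, 477, -4], 0.55)]
top cat0 [([576, 296, 7], 0.71), ([600, 61, 5], 0.62), ([588, 215, 11], 0.37)]Traceback (most recent call last):
  File "<stdin>", line 2, in <module>
  File "h.py", line 29, in look
    get_image("wrist"); rel(target); marks("wrist",things,k=k)
    ~~~~~~~~~^^^^^^^^^
ValueError: 200 camera calls are used up
```

```bash
python3 - <<'E'
from h import *
a=cv2.imread("pics/top0.png")[200:240,340:420]; b=cv2.imread("pics/scene0.png")[290:355,250:330]; c=cv2.imread("pics/w1.png")[150:250,490:640]; d=cv2.imread("pics/t17.png")[200:240,340:420]
r=lambda i,w,h:cv2.resize(i,(w,h),interpolation=cv2.INTER_CUBIC)
top=np.hstack([r(a,400,200),r(d,400,200)]); bot=np.hstack([r(b,400,325),r(c,400,325)])
cv2.imwrite("pics/comp.png",np.vstack([top,bot]))
E
```

```text
(no output)
```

View pics/comp.png

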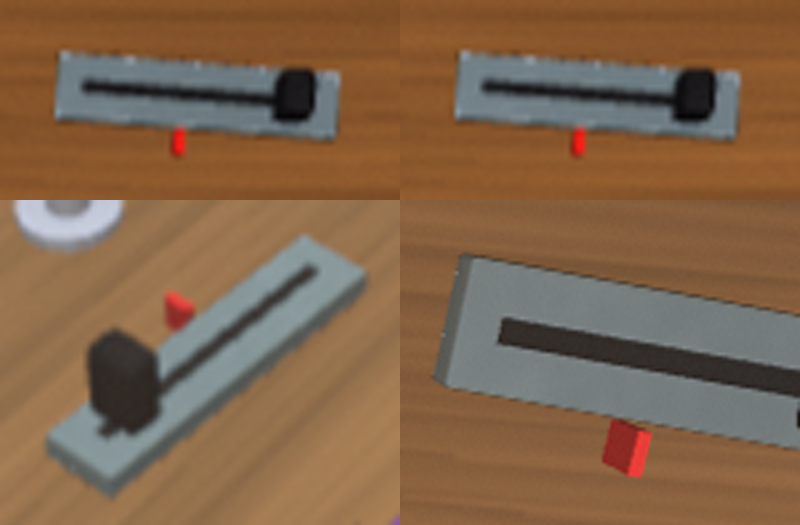

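```bash
python3 - <<'E'
from h import *
he=np.array(calibration("wrist")["hand_eye"]); cw=calibration("wrist")
def wp(pos,rot,u,v,z):
    M=np.eye(4);M[:3,:3]=R.from_rotvec(rot).as_matrix();M[:3,3]=pos;M=M@he
    d=M[:3,:3]@[(u-cw["cx"])/cw["fx"],(v-cw["cy"])/cw["fy"],1];return (M[:3,3]+d*(z-M[2,3])/d[2])*1000
def cr(x,y): return (x-400)/2.667+490,(y-200)/3.25+150
p1=([.5714,.078,.2583],[2.192,.077,-2.17])
print("w1")
for n,x,y,z in (("endUL",472,257,.014),("endLL",448,387,.014),("LR",798,449,.014),("URedge",798,316,.014),("mtop",640.5,453,.018),("mbase+y",606.5,443,0),("slotUL",502,318,.014),("slotLL",498,343,.014)):
    print(n,np.round(wp(*p1,*cr(x,y),z),1))
print("top0")
for n,x,y,z in (("UL",62,53,.014),("LL",55,119,.014),("UR",340,74,.014),("LR",335,138,.014),("mark",179,142,.014),("slider",295,95,.05)):
    print(n,np.round(pix("top",x/5+340,y/5+200,z)*1000,1))
im=cv2.imread("pics/top0.png").astype(int); hs=im[200:240,340:420]
m=(hs[...,2]>150)&(hs[...,1]<90)&(hs[...,0]<90); r,c=np.nonzero(m); print("red px",r.mean()+200,c.mean()+340,m.sum(),np.round(pix("top",c.mean()+340,r.mean()+200,.013)*1000,1))
k=hs.max(2)<40; n,l,st,ce=cv2.connectedComponentsWithStats(k.astype(np.uint8)); print(st,np.round(ce+[340,200],1))
print("scene0")
for n,u,v,z in (("nearL",259.8,337.4,.014),("nearR",272.4,345.6,.014),("farR",323.2,304.4,.014),("farL",311,297.4,.014),("mark",286,309.6,.018)):
    print(n,np.round(pix("scene",u,v,z)*1000,1))
E
```

```text
w1
endUL [ 614.8 -108.7   14. ]
endLL [ 575.6 -107.6   14. ]
LR [ 566.2 -242.5   14. ]
URedge [ 606.4 -231.1   14. ]
mtop [ 561.3 -181.1   18. ]
mbase+y [ 560.1 -178.8    0. ]
slotUL [ 597.8 -123.2   14. ]
slotLL [ 590.2 -123.3   14. ]
top0
UL [ 612.6 -113.6   14. ]
LL [ 572.4 -109.2   14. ]
UR [ 600.9 -280.9   14. ]
LR [ 561.9 -277.2   14. ]
mark [ 558.9 -183.6   14. ]
slider [ 582.1 -247.5   50. ]
red px 228.0909090909091 375.6363636363636 11 [ 560.  -183.2   13. ]
[[   0    0   80   40 3081]
 [  17   14   46   10  119]] [[379.1 219.5]
 [389.9 218.5]]
scene0
nearL [ 572.  -277.6   14. ]
nearR [ 609.  -279.4   14. ]
farR [ 620.1 -113.2   14. ]
farL [ 583.  -110.7   14. ]
mark [ 565.  -180.9   18. ]
```

```bash
python3 - <<'E'
from h import *
he=np.array(calibration("wrist")["hand_eye"]); cw=calibration("wrist")
im=cv2.imread("pics/w11.png").astype(int)
for r in range(0,42,4):
    print(r,[(c,*im[r,c,::-1].tolist()) for c in range(120,156,3) if im[r,c,2]-im[r,c,1]>90 ])
M=np.eye(4);M[:3,:3]=R.from_rotvec([2.173,.115,-2.156]).as_matrix();M[:3,3]=[.4545,-.2763,.0542];M=M@he
def wp(u,v,z):
    d=M[:3,:3]@[(u-cw["cx"])/cw["fx"],(v-cw["cy"])/cw["fy"],1];p=(M[:3,3]+d*(z-M[2,3])/d[2])*1000; return np.round([*p[:2],p[0]*.067+p[1]*.998],1)
for n,a in dict(base_my=(150.5,37.5,0),top_my=(137.5,27,.018),top_py=(125,25,.018),trk14=(345,30,.014),trk0=(347,38,0)).items(): print(n,wp(*a))
# bigger-camera check with cat1 flange centre seen in w11 (tool at 454.5,-276.3)
print(wp(314,262,.008))
M=T(); rel([.59,-.25,.2]); print(ctrl.get_obs()["t"])
E
```

```text
0 [(126, 254, 77, 70), (129, 253, 79, 71), (132, 253, 79, 69), (135, 255, 82, 73)]
4 [(126, 254, 80, 72), (129, 253, 79, 71), (132, 253, 80, 72), (135, 255, 81, 73)]
8 [(126, 254, 81, 71), (129, 253, 81, 72), (132, 253, 82, 72), (135, 255, 76, 68)]
12 [(126, 254, 81, 71), (129, 253, 82, 72), (132, 253, 81, 72), (135, 254, 73, 65)]
16 [(126, 253, 79, 71), (129, 253, 82, 71), (132, 253, 82, 71), (135, 254, 73, 63)]
20 [(126, 253, 80, 71), (129, 253, 82, 73), (132, 253, 80, 72), (135, 253, 72, 63)]
24 [(123, 219, 113, 76), (126, 253, 83, 73), (129, 253, 80, 70), (132, 253, 82, 73), (135, 230, 61, 53)]
28 [(126, 251, 70, 62), (129, 255, 83, 73), (132, 255, 83, 73), (135, 196, 54, 44)]
32 []
36 []
40 []
base_my [ 554.8 -182.5 -145. ]
top_my [ 556.1 -183.6 -146. ]
top_py [ 556.3 -178.2 -140.5]
trk14 [ 565.5 -274.6 -236.1]
trk0 [ 564.8 -276.4 -238. ]
[ 453.  -272.2 -241.4]
tool [556.9 147.5 209.7] jaw yaw -84.0 x [-0.015  0.043 -0.999]
shift mm [ -7.9 398.8   8.5]
47.1333
```

>>> arm_command([
  [[0, 0.01, -0.002, 4.9, 0.9, 2.4, 0.05], [0, 0.025, -0.004, 4.9, 0, 0, 0.05], [0, 0.036, -0.005, 0, 0, 0, 0.05], [0, 0.036, -0.005, 0, 0, 0, 0.05], [0, 0.036, -0.005, 0, 0, 0, 0.05], [0, 0.036, -0.005, 0, 0, 0, 0.05], [0, 0.036, -0.005, 0, 0, 0, 0.05], [0, 0.036, -0.005, 0, 0, 0, 0.05], [0, 0.036, -0.005, 0, 0, 0, 0.05], [0, 0.036, -0.005, 0, 0, 0, 0.05], [0, 0.036, -0.005, 0, 0, 0, 0.05], [0, 0.015, -0.002, 0, 0, 0, 0.05], [0, 0, 0, 0, 0, 0, 0.05]],
])

```text
t: 48.22
tool_pos: [0.6002, -0.2551, 0.2034]
tool_rot: [-2.186, 0.087, 2.181]
contact_force: [0.5, 0.7, -0.2]
opening: 0.0502
```

```bash
cat >> h.py <<'E'
FY=np.array([.067,.998]);FX=np.array([.998,-.067])
def fan(s,t,z):
    M=T();p=M[:2,3]*1000; print("s,t,z",np.round([p@FY,p@FX,M[2,3]*1000],1))
    Y=np.r_[-FY,0];Y/=np.linalg.norm(Y);X=np.array([0,0,-1.]);G=np.c_[X,Y,np.cross(X,Y)]
    print("turn",np.round(np.degrees(R.from_matrix(M[:3,:3].T@G).as_rotvec()),1))
    q=(s*FY+t*FX)/1000; print("shift mm",np.round(M[:3,:3].T@(np.r_[q,z/1000]-M[:3,3])*1000,1)); o=ctrl.get_obs(); print(np.round(o["contact_force"],1),round(o["opening"],4),o["t"])
E
python3 -c "
from h import *
fan(-210,602,24)"
```

```text
s,t,z [-214.4  616.1  203.4]
turn [-0.6 -0.1 -0.1]
shift mm [179.3  -4.6  14.3]
[ 0.5  0.7 -0.2] 0.0502 48.2167
```

>>> arm_command([
  [[0.01, -0.0045, 0.014, -0.6, 0, 0, 0.05], [0.025, 0, 0, 0, 0, 0, 0.05], [0.03, 0, 0.001, 0, -0.3, 0, 0.05], [0.03, 0, 0.001, 0, -0.3, 0, 0.05], [0.02, 0, 0.001, 0, -0.3, 0, 0.05], [0, 0, 0, 0, 0, 0, 0.05], [0, 0, 0, 0, 0, 0, 0.05]],
])

```text
t: 48.8
tool_pos: [0.5887, -0.2492, 0.0837]
tool_rot: [-2.174, 0.074, 2.201]
contact_force: [0.3, -0.4, -0.3]
opening: 0.0499
```

```bash
python3 -c "
from h import *
fan(-210,602,24)"
```

```text
s,t,z [-209.3  604.2   83.7]
turn [-0.   0.7 -0.1]
shift mm [59.7  0.8  1.2]
[ 0.3 -0.4 -0.3] 0.0499 48.8
```

>>> arm_command([
  [[0.015, 0.0005, 0.001, 0, 0.5, 0, 0.05], [0.018, 0, 0.001, 0, -0.2, 0, 0.05], [0.015, 0, 0.001, 0, -0.2, 0, 0.05], [0, 0, 0, 0, 0, 0, 0.05], [0, 0, 0, 0, 0, 0, 0.05]],
])

```text
t: 49.22
tool_pos: [0.5915, -0.2496, 0.0413]
tool_rot: [-2.19, 0.075, 2.192]
contact_force: [0.6, 0.3, 0.7]
opening: 0.0498
```

```bash
python3 -c "
from h import *
fan(-210,602,24)"
```

```text
s,t,z [-209.4  607.1   41.3]
turn [ 0.2  0.1 -0.3]
shift mm [17.3  0.6  4.8]
[0.6 0.3 0.7] 0.0498 49.2167
```

>>> arm_command([
  [[0.012, 0, 0.005, 0, 0, -0.3, 0.05], [0.007, 0, 0.001, 0, 0, 0, 0.05], [0, 0, 0, 0, 0, 0, 0.05], [0, 0, 0, 0, 0, 0, 0.05]],
])

```text
t: 49.55
tool_pos: [0.5876, -0.2502, 0.0246]
tool_rot: [-2.195, 0.071, 2.185]
contact_force: [-0.5, 0.1, 0.6]
opening: 0.0501
```

```bash
python3 -c "
from h import *
fan(-210,602,24)"
```

```text
s,t,z [-210.3  603.2   24.6]
turn [ 0.2 -0.3 -0.1]
shift mm [ 0.6 -0.2  0.9]
[-0.5  0.1  0.6] 0.0501 49.55
```

Grip gently and read the slider position.

>>> arm_command([
  [[0, 0, 0, 0, 0, 0, 0.0], [0, 0, 0, 0, 0, 0, 0.0], [0, 0, 0, 0, 0, 0, 0.0], [0, 0, 0, 0, 0, 0, 0.0], [0, 0, 0, 0, 0, 0, 0.0], [0, 0, 0, 0, 0, 0, 0.0]],
], squeeze=40)

```text
t: 50.05
tool_pos: [0.5879, -0.2504, 0.0257]
tool_rot: [-2.195, 0.072, 2.184]
contact_force: [-0.6, 0.5, -0.2]
opening: 0.017
```

```bash
python3 -c "
from h import *
fan(-210,602,24)"
```

```text
s,t,z [-210.5  603.5   25.7]
turn [ 0.2 -0.3 -0.1]
shift mm [ 1.7 -0.4  1.2]
[-0.6  0.5 -0.2] 0.017 50.05
```

>>> arm_command([
  [[0, 0.004, 0, 0, 0, 0, 0.0], [0, 0.004, 0, 0, 0, 0, 0.0], [0, 0.004, 0, 0, 0, 0, 0.0]],
])

```text
t: 50.3
tool_pos: [0.5876, -0.2539, 0.0256]
tool_rot: [-2.184, 0.052, 2.176]
contact_force: [0.4, 15.2, 5.1]
opening: 0.0168
```

```bash
python3 -c "
from h import *
fan(-210,602,24)"
```

```text
s,t,z [-214.   603.4   25.6]
turn [ 0.1 -0.2  1. ]
shift mm [ 1.6 -3.9  1.1]
[ 0.4 15.2  5.1] 0.0168 50.3
```

>>> arm_command([
  [[0, -0.004, 0, 0, 0, 1.0, 0.0], [0, -0.008, 0, 0, 0, 0, 0.0], [0, -0.01, 0, 0, 0, 0, 0.0], [0, -0.01, 0, 0, 0, 0, 0.0], [0, -0.01, 0, 0, 0, 0, 0.0], [0, -0.01, 0, 0, 0, 0, 0.0], [0, -0.006, 0, 0, 0, 0, 0.0], [0, -0.003, 0, 0, 0, 0, 0.0], [0, 0, 0, 0, 0, 0, 0.0]],
])

```text
t: 51.05
tool_pos: [0.592, -0.1895, 0.0257]
tool_rot: [-2.197, 0.076, 2.187]
contact_force: [-0.4, -1.5, -1.0]
opening: 0.0169
```

```bash
python3 -c "
from h import *
fan(-143.9,602,24)"
```

```text
s,t,z [-149.4  603.5   25.7]
turn [ 0.2 -0.3 -0.3]
shift mm [ 1.6 -5.5  1.2]
[-0.4 -1.5 -1. ] 0.0169 51.05
```

>>> arm_command([
  [[0, -0.0035, 0, 0, 0, 0, 0.0], [0, -0.0025, 0, 0, 0, 0, 0.0], [0, 0, 0, 0, 0, 0, 0.0]],
])

```text
t: 51.3
tool_pos: [0.5925, -0.183, 0.0257]
tool_rot: [-2.197, 0.076, 2.187]
contact_force: [-0.0, -0.7, -2.0]
opening: 0.0168
```

```bash
python3 -c "
from h import *
fan(-143.9,602,24)"
```

```text
s,t,z [-142.9  603.6   25.7]
turn [ 0.2 -0.3 -0.3]
shift mm [1.7 1.  1.3]
[-0.  -0.7 -2. ] 0.0168 51.3
```

>>> arm_command([
  [[0, 0.001, 0, 0, 0, 0, 0.0], [0, 0, 0, 0, 0, 0, 0.0]],
])

```text
t: 51.47
tool_pos: [0.5925, -0.1833, 0.0257]
tool_rot: [-2.195, 0.075, 2.186]
contact_force: [0.3, -0.7, -1.0]
opening: 0.0168
```

```bash
python3 -c "
from h import *
fan(-143.7,602,24)"
```

```text
s,t,z [-143.2  603.5   25.7]
turn [ 0.2 -0.3 -0.2]
shift mm [1.7 0.6 1.3]
[ 0.3 -0.7 -1. ] 0.0168 51.4667
```

>>> arm_command([
  [[0, 0, 0, 0, 0, 0, 0.04], [0, 0, 0, 0, 0, 0, 0.05], [0, 0, 0, 0, 0, 0, 0.05], [0, 0, 0, 0, 0, 0, 0.05], [0, 0, 0, 0, 0, 0, 0.05], [-0.02, 0, 0, 0, 0, 0, 0.05], [-0.035, 0, 0, 0, 0, 0, 0.05], [-0.04, 0, 0, 0, 0, 0, 0.05], [-0.04, 0, 0, 0, 0, 0, 0.05], [-0.03, 0, 0, 0, 0, 0, 0.05], [0, 0, 0, 0, 0, 0, 0.05]],
])

```text
t: 52.38
tool_pos: [0.5892, -0.1823, 0.1939]
tool_rot: [-2.183, 0.072, 2.192]
contact_force: [0.1, 0.1, 1.1]
opening: 0.0499
```

```bash
python3 - <<'E'
from h import *
fan(-143.7,602,24)
for t in ("fan_slider_top","latch_grip"):
    try: print(mark_of("top",t)[:1])
    except Exception as e: print(e)
E
```

```text
s,t,z [-142.4  600.2  193.9]
turn [0.1 0.2 0. ]
shift mm [169.9   1.4  -2.7]
[0.1 0.1 1.1] 0.0499 52.3833
[{'at': [0.342, 0.2598, 1.4616], 'conf': 0.6}]
[{'at': [-0.478, 0.1846, 1.5477], 'conf': 0.55}]
```

```bash
python3 -c "
from h import *
print(finish_job())"
```

```text
the job is handed in; nothing more can be done
None
```

I did every step in the order asked and handed the job in at about 52 s. The final latch and slider positions were judged by force and arm position, because I had used all 200 camera calls by then.

**What was done**
- **Latch opened:** I slid the blue comb to its stop.
- **Cats seated:** All four cats were there. They went in upright: dark in slot 0, black in slot 1, light in slot 2 and terracotta in slot 3. Each was pushed in until I felt it meet the back of its slot.
- **Latch shut:** The comb moved about 31.4 mm (32 mm is full travel) and then met firm resistance, about 23 N.
- **Fan slider:** I pushed the slider back to its end stop to get a reference. I then moved it about 70.7 mm towards +y, aiming for about 70 mm from the stop at the marker, and let go.

**Checks**
- **Cats:** After the last cat was seated, a wrist-camera picture and the network's readings showed all four upright and home within a few millimetres.
- **Latch:** The shut position rests on the comb's travel and the resistance at the end; no picture confirms it.
- **Marker:** Earlier pictures put the marker at 9 to 12 mm along the track from its middle. The slider ended at about 10.6 mm, so it should line up within about 1 to 2 mm. No picture confirms that either.

**What went wrong**
- **Black cat:** My first grip was too high, so I let go and took it again.
- **Comb handle:** My first grip to shut it closed on nothing, and the second held.

I did not touch the paint jar, glue bottle, brush or the look-alike tracks.

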